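# Close the filter bay of the bench dust extractor

## Robot

A 6-joint arm with a two-finger parallel gripper is mounted at the origin on the work surface. World frame = base frame: x ahead of the robot, y to its left, z up, the work surface at z = 0. Lengths are in m, angles in rad, forces in N, time in s.
With the tool pointing down it reaches from about 0.35 to 0.95 m from the base axis. Payload 17.4 kg.
Tool frame: the origin (TCP) lies at the very end of the fingers, on their centre line; the grasp point (between the pads) lies 19 mm behind it (arm.hold_point_z is the distance from the TCP to the grasp point, in m); z points along the fingers, y is the direction in which the jaws open and shut (so a half turn about z gives the same grasp; the last joint's range is limited). The gripper opens to 93 mm and grips with 3 to 60 N. Pads are 15 mm wide; open, the fingers measure 128 mm over their backs; the gripper's body (75 mm by 188 mm) begins 65 mm behind the grasp point.
Start: joints at [-1.367, 0.116, 1.442, -0, 1.584, -0.038], TCP at [0.162, -0.655, 0.219] pointing down, gripper open.
Joint ranges: [-2.83, 2.83], [-0.83, 2.19], [0.07, 2.5], [-1.14, 4.28], [0.01, 3], [-2.97, 2.97]. Speed limits (rad/s): [1.89, 1.89, 2.22, 3.14, 3.14, 3.14].

## Interface

Orientations are given as a 3x3 rotation matrix whose columns are the frame's x, y, z axes.
In Python, from workcell import arm gives the robot as it stands. The module is installed in compiled form; this text tells all that it offers.
- The arm moves only by the tool apply_moves, never from a script. Its arguments are lists of equal length, an entry for each row: "jaw": the finger opening in m, from 0 to 0.093; "slide": the shift along the tool's x, y, z in m, a list of three; "angular": the turn, a rotation vector about the tool's x, y, z in rad, a list of three. In form: {"jaw": [jaw, ...], "slide": [[tx, ty, tz], ...], "angular": [[wx, wy, wz], ...]}. A call has exactly 8 rows; each row shifts and turns the commanded pose from where the row before left it, along the tool's axes as they then stand; what a row does not reach is not made up. A row lasts 1/10 s, in which the tool goes at most 50 mm and 8.59 degrees, less where a joint would pass 70% of its speed; a pose out of reach is approached as far as the arm can. A call is refused whole if a number of a shift passes 0.05 or a number of a turn 0.15, either way. A call with a gripper value outside its range is refused whole. The fingers move at their own pace and stop on an object; "grip_force" is the grip in N (left out, the last holds). Time passes only in rows, so rows that do not move let the fingers close, or fill a call up. It gives the time, the measured TCP pose, the force and the opening at its end, in the units of the state.
- arm.sense(): the state, without advancing time (a new reading comes with each control period).
- arm.camera(name): name is "side" or "top"; returns the picture (480x640x3 uint8, red, green, blue); there is no depth.
- arm.get_calibration(name): a dict with "camera_matrix" (3x3 intrinsics, pixels), "R" (3x3) and "t" (3): a world point X has camera coordinates R X + t. Camera axes: x right, y down, z forward; pixel columns grow to the right and rows downward; lengths in m; the calibration is good to about 2 mm. A picture is of the moment at which its call begins. get_calibration takes no time and is no camera call.
- arm.sign_off(): hands the job in, once; it reports no verdict.
The state is a dict: "clock": time; "joint_pos": joint angles; "dq": joint speeds; "effort": joint torques, N m; "position": TCP position; "ee_rot": TCP orientation; "ft_force": force on the tool from outside, world axes, zero at the start; "ft_torque": the same for the moment, N m; "gripper_width": finger opening in m.
Only numpy, scipy, OpenCV 4.12 (cv2) and the standard library are available. Lean on these libraries where they do the work, as an engineer would, in place of code of your own. Each camera call takes 0.05 s, during which the arm holds its last target.

## Task

Close the dust extractor's filter bay with the cover that leans on the wooden easel. First lay the cover flat on the bench with its grip bar up and let go of it; then take it by the grip bar, hook its tongue in under the bay's overhanging lip at a tilt and swing the other end down, without letting it drop, until the cover is fully home in the bay. Let go, and leave the file pot, the mallet and the steel block where they are.

Things in the scene. Friction and masses are not known exactly. Their poses are not given: they have to be found in the camera images.
- cover: Loose aluminium cover, 0.14 to 0.28 kg: plate 132 (x) x 56 (y) x 8 (z) mm with a tongue at its -x end and a black grip bar on its outer (+z) face. Origin: centre of the plate's underside. It starts leaning on the easel at 55 deg to the horizontal, tongue end up and nearer the robot, grip bar facing up and away; its upper long edges are free to be gripped across the 56 mm.
- cover_tongue (a point): Middle of the tongue's lower end edge: cover x -86, y 0, z 0 mm. The tongue carries on from the plate's -x end (x -86 to -66 mm), 40 mm wide, 6 mm thick, flush with the underside; cover 152 mm long over all. Axes as the cover.
- cover_grip (a point): Middle of the grip bar's top: cover x +25, y 0, z 42 mm. The bar is 12 mm thick (x), 40 mm long (y) and stands 34 mm above the outer face (z 8 to 42 mm). Axes as the cover.
- bay: Grey filter bay, fixed, open on top, z up. Origin at bench height. The recess spans x -88 to +68, y -31 to +31 mm. Ledge that carries the cover: 50 mm up, x -88 to -48 full width and along the other walls; filter in the middle at 40 to 46 mm. Side walls (14 mm thick) and +x wall (x 68 to 82) rise to 66 mm. A motor 69 mm across lies behind, x 82 to 164 mm.
- bay_lip (a point): Middle of the lower free edge of the bay's lip: bay x -74, y 0, z 63 mm. The lip overhangs the recess at its -x end (nearer the robot), x -88 to -74, underside 13 mm above the ledge, top at 72 mm, outer face at x -102. Axes as the bay.
- bay_seat (a point): Where the cover's origin is when home: bay x 0, y 0, z 50 mm, cover x along bay x, flat on the ledge, tongue under the lip (play 2 mm either way along x, 3 mm along y). Axes as the bay.
- easel: Wooden easel, fixed: base 150 (x) x 75 (y) x 14 mm, origin under its middle. Its board, 36 mm wide, slopes at 55 deg, top towards -x (the robot's side), with a 60 mm wide foot stop standing 14 mm out of the board. The cover starts with its origin 92 mm above the easel's, at the easel's yaw. The bench between easel and bay is clear.
- file_pot: Bystander: steel pot of needle files, 72 mm across, 95 mm high, files to 220 mm. Origin under its middle.
- mallet: Bystander: wooden mallet lying along its x axis, 245 mm long, head 38 mm across and 90 mm wide at +x. Origin at bench height, near its middle.
- bench_block: Bystander: steel block on a rubber foot, 90 x 90 x 34 mm. Origin under its middle.
Not all that is in view belongs to the job. What is meant by the cover is not green or orange, and is the larger of those in its own colour.

How it is judged:
By the outcome, as a careful person would: the job done as asked, in the order asked, and still so for the second after the job is handed in, with the robot touching nothing.
It also fails if it takes over 58 s, if anything falls off the work surface, if the arm or the gripper's body presses on something with over 40 N, if the wrist force passes 120 N, or if a joint passes its speed limit or range.

## Working session

There is one attempt and no reset: what is moved stays moved. The work goes in short steps, Python scripts to look and compute and a tool call to move; the robot and the scene stay as the last step left them, time stands still between calls to the robot, and variables do not carry over. Pictures are saved under pics/ and viewed, and the job is handed in when it is done.

Besides the shell and the picture viewer there is one more tool, called after "Call:" by a JSON object that holds its "name" and its "arguments". apply_moves: Moves the arm, as the interface text tells. Its arguments: {"type":"object","properties":{"jaw":{"type":"array"},"slide":{"type":"array"},"angular":{"type":"array"},"grip_force":{"type":"number"}},"required":["jaw","slide","angular"]}

```bash
mkdir -p pics; python3 - <<'E'
from workcell import arm
import cv2,numpy as np
for n in("side","top"):
    im=arm.camera(n); cv2.imwrite(f"pics/{n}0.png",im[:,:,::-1]); c=arm.get_calibration(n)
    print(n,c["camera_matrix"].tolist(),c["R"].tolist(),c["t"].tolist(), (-c["R"].T@c["t"]))
s=arm.sense(); print(s); print(arm.hold_point_z)
E
```

```text
side [[477.40328733444375, 0.0, 318.9826556804933], [0.0, 477.40328733444375, 241.33504898176332], [0.0, 0.0, 1.0]] [[-0.9907266817072855, -0.13490684410478973, -0.016148856521640803], [-0.08421877771696096, 0.7030156958320151, -0.7061700424782182], [0.10662007143653442, -0.698261465947759, -0.7078580970359488]] [0.5842471477083574, 0.10580691859225476, 1.576652423359531] [0.41963737 1.10535065 1.20019878]
top [[517.4950114673248, 0.0, 309.5363654425884], [0.0, 517.4950114673248, 246.88908974640893], [0.0, 0.0, 1.0]] [[-0.009184002207359822, -0.9999368976663129, -0.0064695277203590295], [-0.995631160808878, 0.009745276422485225, -0.09286345467305812], [0.09292064210831188, 0.0055884052214058445, -0.9956578347993151]] [0.012515138121381181, 0.5754090446338668, 1.406418562064815] [ 4.42324798e-01 -9.52808645e-04  1.45382710e+00]
{'clock': 0.1, 'joint_pos': array([-1.36679183e+00,  1.16402231e-01,  1.44216829e+00, -2.49292550e-06,
        1.58400479e+00, -3.77992314e-02]), 'dq': array([-0.00026892,  0.00168646, -0.00223378,  0.00012335,  0.00117082,
        0.00073615]), 'effort': array([ 2.84252274e-03, -7.22892594e+01, -6.23865938e+01,  7.82884285e-02,
        2.27127189e-02, -6.01972761e-05]), 'position': array([ 0.16158684, -0.65519137,  0.21802188]), 'ee_rot': array([[ 9.70907656e-01,  2.39454134e-01, -2.01519726e-04],
       [ 2.39454217e-01, -9.70907180e-01,  9.61774171e-04],
       [ 3.46438525e-05, -9.82048654e-04, -9.99999517e-01]]), 'ft_force': array([-0.64694081, -0.74836097, -0.20855398]), 'ft_torque': array([ 0.005531  , -0.03060294, -0.0046244 ]), 'gripper_width': 0.09274767156429634}
0.0188
```

View pics/side0.png

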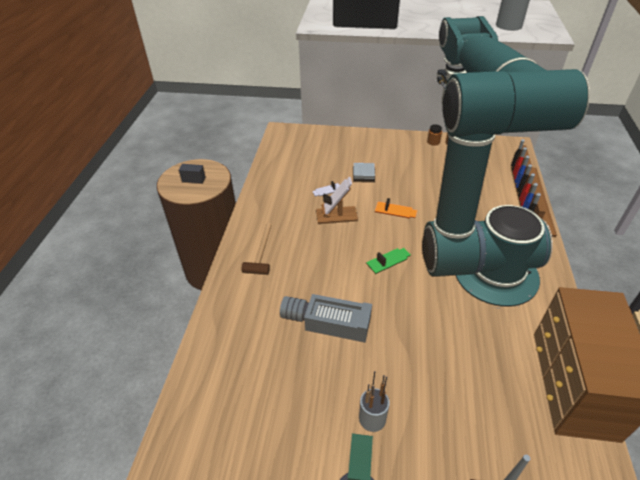

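View pics/top0.png

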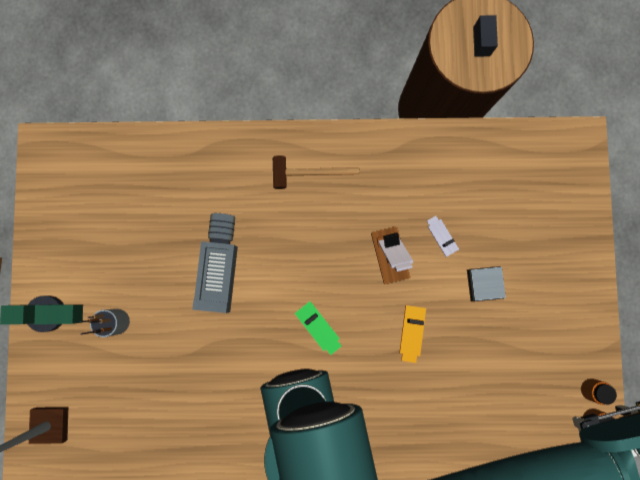

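Candidates for the cover, as top-picture pixels: green plate (318,328), orange plate (412,333), small silver plate flat on the bench (443,236), and silver plate on the easel (395,252). I choose the one on the easel because it is the larger silver plate. I'll check that in a crop.

```bash
python3 - <<'E'
import cv2,numpy as np
t=cv2.imread("pics/top0.png");s=cv2.imread("pics/side0.png")
a=cv2.resize(t[205:305,350:470],None,fx=5,fy=5,interpolation=cv2.INTER_CUBIC)
cv2.imwrite("pics/c_top.png",a)
cv2.imwrite("pics/c_side.png",cv2.resize(s[160:235,300:390],None,fx=8,fy=8,interpolation=cv2.INTER_CUBIC)[:600])
cv2.imwrite("pics/b_top.png",cv2.resize(t[205:320,180:250],None,fx=5,fy=5,interpolation=cv2.INTER_CUBIC))
cv2.imwrite("pics/b_side.png",cv2.resize(s[285:345,275:380],None,fx=7,fy=7,interpolation=cv2.INTER_CUBIC))
E
```

```text
(no output)
```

View pics/c_top.png

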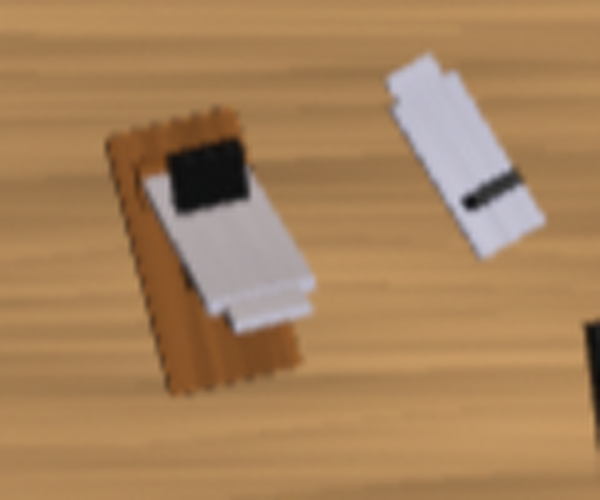

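View pics/c_side.png

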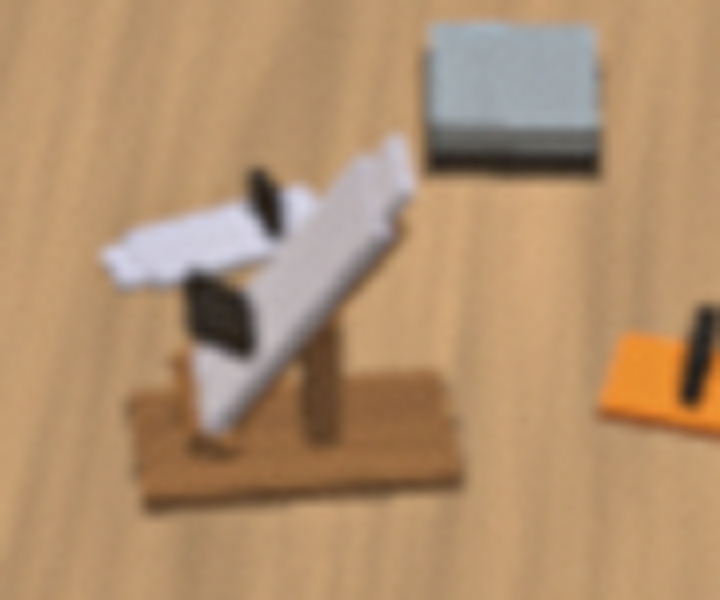

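View pics/b_top.png

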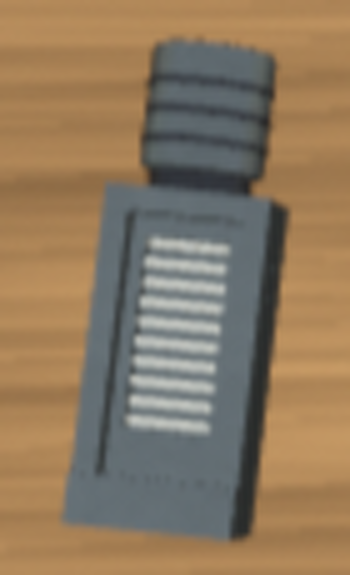

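View pics/b_side.png

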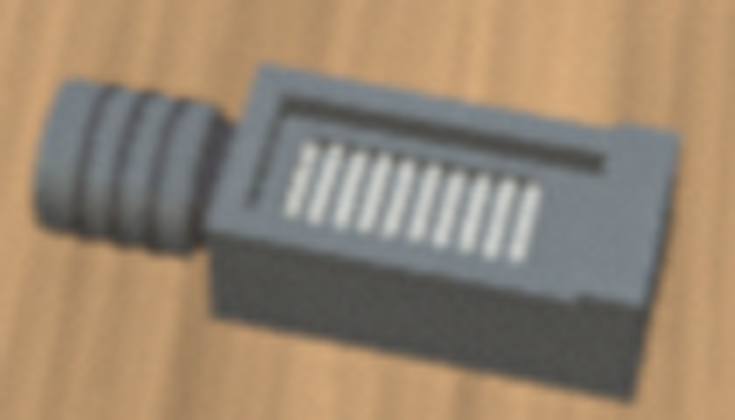

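```bash
cat > h.py <<'E'
import numpy as np,cv2
from scipy.optimize import least_squares
from scipy.spatial.transform import Rotation as Ro
from workcell import arm
C={n:arm.get_calibration(n) for n in("side","top")}
def proj(n,X):
    c=C[n];p=(np.atleast_2d(X)@c["R"].T+c["t"])@c["camera_matrix"].T
    return p[:,:2]/p[:,2:]
def crop2px(p,f,off): return (np.array(p,float)+.5)/f-.5+np.array(off)
def pose(x,y,z,yaw,tilt=0): # tilt: +x end down
    return Ro.from_euler("zy",[yaw,tilt]).as_matrix(),np.array([x,y,z])
def fit(obs,p0,mk):
    # obs list (cam, localpt mm, px)
    def f(p):
        R,t=mk(p); return np.concatenate([(proj(n,R@(np.array(l)/1e3)+t)[0]-px) for n,l,px in obs])
    r=least_squares(f,p0,loss="soft_l1",x_scale=[.01,.01]+[.05]*(len(p0)-2)); return r.x,f(r.x).reshape(-1,2)
E
python3 - <<'E'
from h import *
T=lambda x,y,o=(350,205),f=5:crop2px((x,y),f,o)
bt=lambda x,y:T(x,y,(180,205),5); bs=lambda x,y:T(x,y,(275,285),7); cs=lambda x,y:T(x,y,(300,160),8)
bay=[("top",(-102,45,72),bt(62,522)),("top",(-102,-45,72),bt(232,540)),("top",(82,45,66),bt(108,185)),("top",(82,-45,66),bt(274,200)),
("side",(-102,45,72),bs(638,302)),("side",(-102,-45,72),bs(680,132)),("side",(82,-45,66),bs(262,65)),("side",(82,45,66),bs(210,232)),("side",(-102,45,0),bs(632,402)),("side",(82,45,0),bs(213,318))]
pb,r=fit(bay,[.4,.3,0],lambda p:pose(p[0],p[1],0,p[2]));print("bay",pb.round(4),r.round(1).tolist())
es=[("top",(75,37.5,14),T(108,137)),("top",(75,-37.5,14),T(235,107)),("top",(-75,37.5,14),T(172,393)),("top",(-75,-37.5,14),T(300,360)),
("side",(75,-37.5,14),cs(130,397)),("side",(75,37.5,14),cs(146,495)),("side",(-75,-37.5,14),cs(440,372)),("side",(-75,37.5,14),cs(462,473))]
pe,r=fit(es,[.5,-.2,0],lambda p:pose(p[0],p[1],0,p[2]));print("easel",pe.round(4),r.round(1).tolist())
cv=[("top",(-86,20,6),T(240,333)),("top",(-86,-20,6),T(312,312)),("top",(-66,28,8),T(213,312)),("top",(-66,-28,8),T(315,285)),("top",(66,28,8),T(145,178)),
("side",(-66,28,0),cs(390,240)),("side",(-86,-20,6),cs(385,140)),("side",(-86,20,3),cs(412,190)),("side",(66,28,4),cs(213,428))]
pc,r=fit(cv,[.5,-.2,.092,0,.96],lambda p:pose(*p));print("cover",pc.round(4),r.round(1).tolist())
pc,r=fit(cv,[.5,-.2,0],lambda p:pose(p[0],p[1],.092,p[2],np.deg2rad(55)));print("cover",pc.round(4),r.round(1).tolist())
R,t=pose(pe[0],pe[1],0,pe[2]);print("cover in easel",R.T@(np.array([pc[0],pc[1],0])-t))
E
```

```text
bay [ 0.505   0.2635 -0.1106] [[0.4, 0.0], [-0.0, -0.1], [-0.0, -0.9], [-0.1, -0.6], [1.2, 0.6], [0.5, 0.0], [-0.0, -0.4], [-0.5, -0.6], [0.7, 0.5], [-0.1, 0.2]]
easel [ 0.5537 -0.2176  0.2269] [[-0.6, -0.5], [-0.0, -0.7], [-0.2, 0.5], [0.4, 0.8], [-0.3, -0.8], [-0.6, 0.3], [0.4, -0.6], [0.6, 0.1]]
cover [ 0.5498 -0.2184  0.0905  0.144   0.9725] [[-0.5, -2.2], [0.7, 0.6], [-0.4, -2.5], [0.7, 1.0], [-0.4, -0.2], [0.1, -0.5], [2.8, 0.1], [0.1, 0.2], [-0.1, 0.5]]
cover [ 0.55   -0.2178  0.1475] [[-0.5, -2.0], [0.6, 0.8], [-0.5, -2.3], [0.6, 1.2], [-0.6, -0.5], [0.3, -0.6], [3.0, -0.1], [0.3, 0.0], [-0.3, 0.2]]
cover in easel [-0.00357627  0.00061054  0.        ]
```

```bash
cat >> h.py <<'E'
def box(x0,x1,y0,y1,z0,z1):
    return [(x,y,z) for x in(x0,x1) for y in(y0,y1) for z in(z0,z1)]
ED=[(i,j) for i in range(8) for j in range(i) if bin(i^j).count("1")==1]
COV=[box(-66,66,-28,28,0,8),box(-86,-66,-20,20,0,6),box(19,31,-20,20,8,42)]
BAY=[box(-102,82,-45,45,0,66),box(-88,68,-31,31,50,66),box(-102,-74,-45,45,63,72)]
def overlay(n,im,items,win,f,out):
    x0,x1,y0,y1=win
    a=cv2.resize(im[y0:y1,x0:x1],None,fx=f,fy=f,interpolation=cv2.INTER_CUBIC)
    for (R,t),bs,col in items:
        for b in bs:
            p=proj(n,np.array(b)/1e3@R.T+t); p=(p+.5-[x0,y0])*f-.5
            for i,j in ED: cv2.line(a,tuple(int(v) for v in p[i].round()),tuple(int(v) for v in p[j].round()),col,1,cv2.LINE_AA)
    cv2.imwrite(out,a)
E
python3 - <<'E'
from h import *
t=cv2.imread("pics/top0.png");s=cv2.imread("pics/side0.png")
P=pose(.5515,-.2185,.092,.227,np.deg2rad(55))
overlay("top",t,[(P,COV,(0,0,255))],(360,440,215,285),9,"pics/o1.png")
overlay("side",s,[(P,COV,(0,0,255))],(305,365,165,225),10,"pics/o2.png")
B=pose(.505,.2635,0,-.1106)
overlay("top",t,[(B,BAY,(0,0,255))],(185,245,205,320),5,"pics/o3.png")
overlay("side",s,[(B,BAY,(0,0,255))],(275,380,285,345),7,"pics/o4.png")
a=[cv2.imread(f"pics/o{i}.png") for i in(1,2)]
cv2.imwrite("pics/o12.png",np.hstack([cv2.resize(a[0],(400,350)),cv2.resize(a[1],(350,350))]))
E
```

```text
(no output)
```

View pics/o1.png

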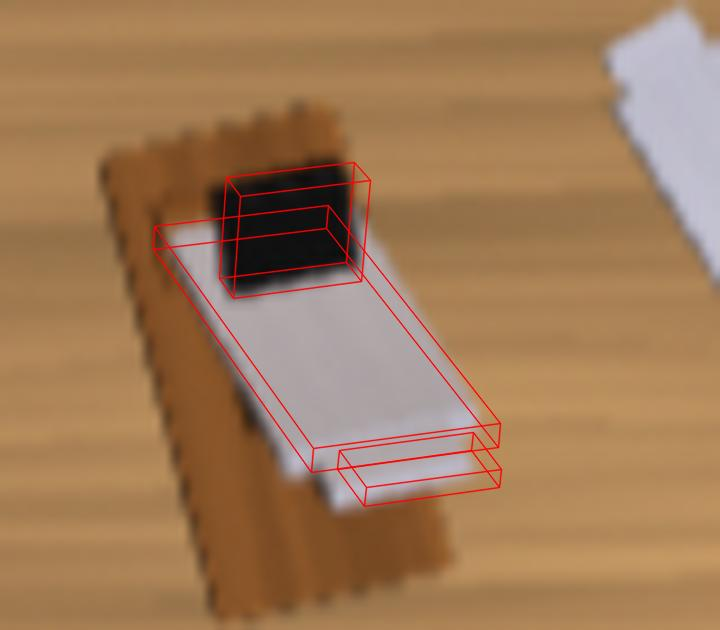

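View pics/o2.png

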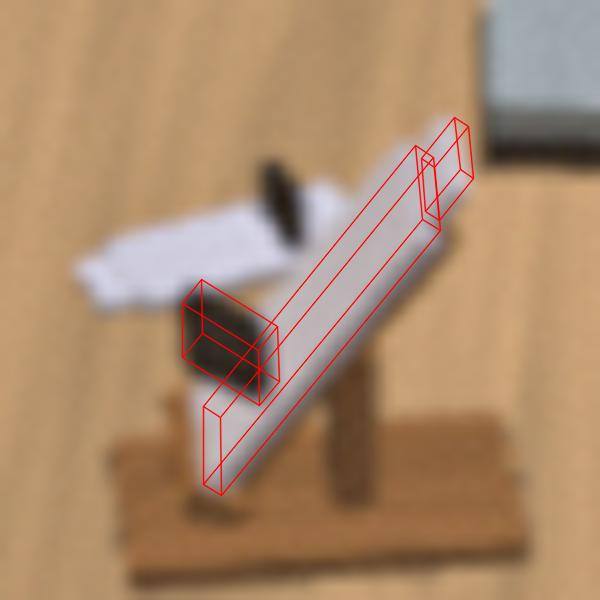

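View pics/o3.png

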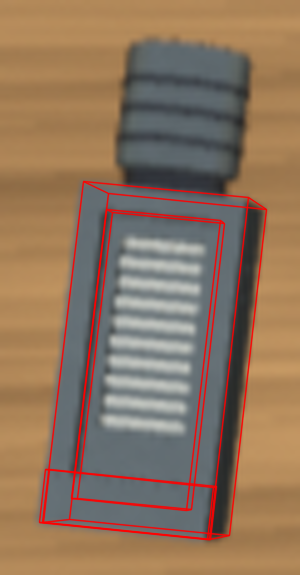

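View pics/o4.png

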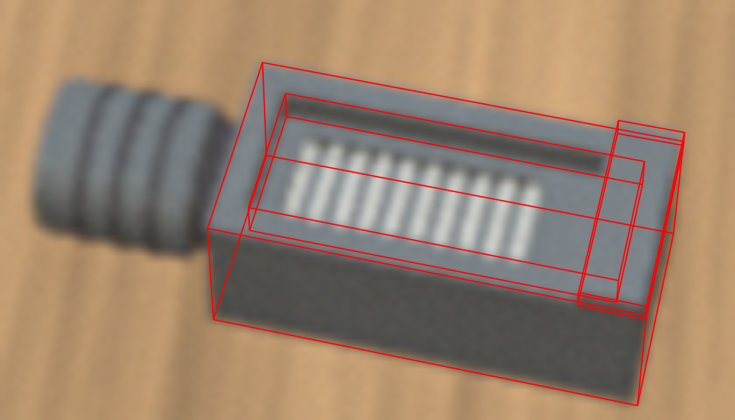

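```bash
sed -i 's/"zy"/"ZY"/' h.py; python3 - <<'E'
from h import *
T=lambda x,y:crop2px((x,y),9,(360,215)); S=lambda x,y:crop2px((x,y),10,(305,165))
cv=[("top",(-86,20,3),T(335,507)),("top",(-86,-20,3),T(472,470)),("top",(-66,28,4),T(287,475)),("top",(-66,-28,4),T(480,418)),
("side",(-66,28,4),S(441,230)),("side",(-86,20,0),S(470,190)),("side",(66,28,4),S(213,487)),("side",(-86,-20,3),S(450,118))]
pc,r=fit(cv,[.55,-.22,.092,.227,.96],lambda p:pose(*p));print("cover",pc.round(4),r.round(1).tolist())
pc,r=fit(cv,[.55,-.22],lambda p:pose(p[0],p[1],.092,.227,np.deg2rad(55)));print("cover",pc.round(4),r.round(1).tolist())
t=cv2.imread("pics/top0.png");s=cv2.imread("pics/side0.png")
P=pose(pc[0],pc[1],.092,.227,np.deg2rad(55))
R,tt=pose(.5537,-.2176,0,.2269);print("cover in easel",R.T@(np.array([pc[0],pc[1],0])-tt))
overlay("top",t,[(P,COV,(0,0,255))],(360,440,215,285),9,"pics/o1.png")
overlay("side",s,[(P,COV,(0,0,255))],(305,365,165,225),10,"pics/o2.png")
E
```

```text
cover [ 0.5536 -0.2162  0.0975  0.2644  0.9224] [[0.0, -0.0], [0.3, -0.3], [-0.1, -0.3], [-0.2, 0.0], [-0.2, 0.7], [0.9, -0.2], [0.1, -0.1], [0.3, -0.3]]
cover [ 0.552  -0.2196] [[0.1, -0.5], [0.4, -0.2], [0.1, -0.7], [0.2, 0.5], [-0.6, 1.4], [0.5, 0.5], [0.8, 0.5], [0.3, 0.4]]
cover in easel [-0.00209076 -0.00153133  0.        ]
```

View pics/o1.png

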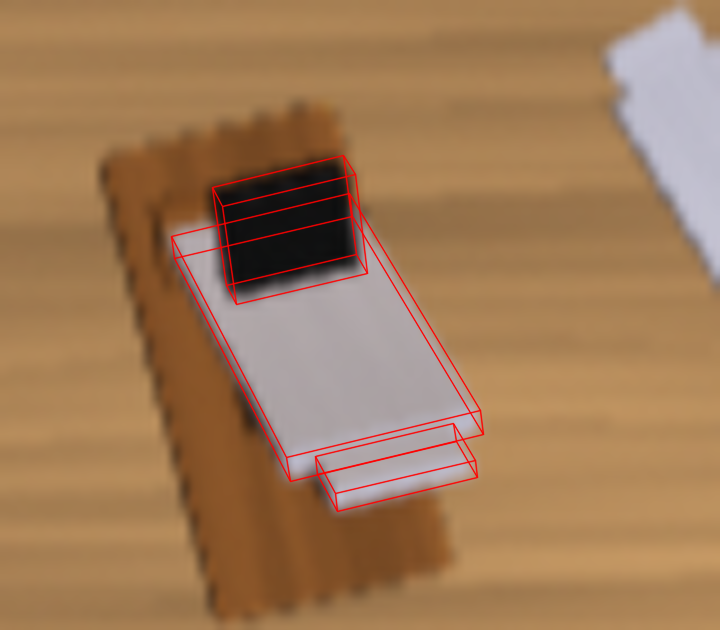

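View pics/o2.png

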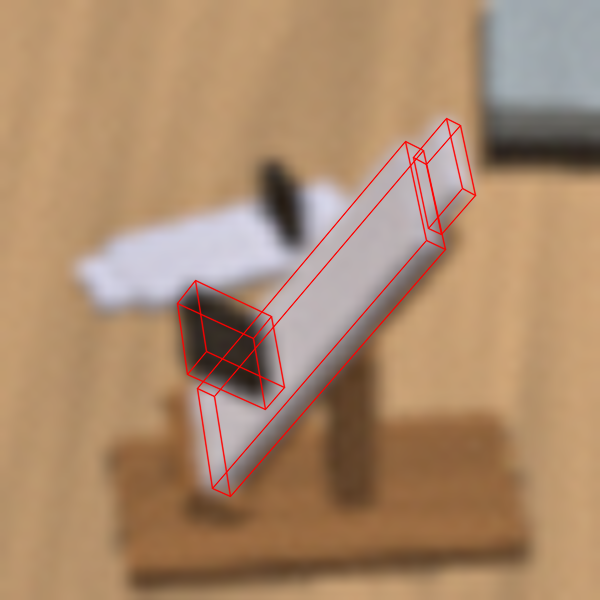

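```bash
cat >> h.py <<'E'
def st():
    s=arm.sense(); return s["ee_rot"],s["position"],s
def rows(R0,p0,R1,p1,n,dec=3):
    w=Ro.from_matrix(R0.T@R1).as_rotvec()/n; w=w.round(3)
    R=R0.copy();p=p0.copy();L=[]
    for k in range(n):
        d=(p1-p)/(n-k); s=(R.T@d).round(dec); L.append(s.tolist()); p=p+R@s; R=R@Ro.from_rotvec(w).as_matrix()
    print("slides",L);print("ang",w.tolist(),"end err mm",((p1-p)*1e3).round(2).tolist(),"rot err",Ro.from_matrix(R.T@R1).as_rotvec().round(3).tolist())
    return R,p
COV0=pose(.553,-.218,.0935,.235,np.deg2rad(55))
def toolR(cR): # tool y=-cover y, z=-cover z
    return cR@np.diag([1,-1,-1.])
E
python3 - <<'E'
from h import *
R,p,s=st()
cR,ct=COV0; R1=toolR(cR); g=ct+cR@np.array([-.015,0,.0015]); pre=g+.12*cR[:,2]
print(g,pre,R1)
mid=np.array([.45,-.40,.30])
R,p=rows(R,p,R,mid,8)
R,p=rows(R,p,R1,np.array([.66,-.25,.32]),8)
R,p=rows(R,p,R1,pre,8)
E
```

```text
[ 0.54582779 -0.2197172   0.10664765] [ 0.64142424 -0.19682914  0.17547682] [[ 0.55781131  0.23284299 -0.79663711]
 [ 0.13355325 -0.97251434 -0.19073381]
 [-0.81915204  0.         -0.57357644]]
slides [[0.043, -0.022, -0.01], [0.043, -0.022, -0.01], [0.043, -0.022, -0.01], [0.042, -0.023, -0.01], [0.043, -0.022, -0.01], [0.042, -0.023, -0.011], [0.043, -0.022, -0.01], [0.042, -0.023, -0.011]]
ang [0.0, 0.0, 0.0] end err mm [0.18, -0.18, -0.21] rot err [0.0, 0.0, 0.0]
slides [[0.03, -0.012, -0.002], [0.029, -0.012, -0.006], [0.029, -0.012, -0.01], [0.027, -0.012, -0.013], [0.025, -0.012, -0.016], [0.023, -0.012, -0.019], [0.021, -0.012, -0.022], [0.019, -0.012, -0.024]]
ang [0.0, -0.12, 0.001] end err mm [-0.37, -0.17, -0.08] rot err [0.001, 0.0, -0.002]
slides [[0.014, -0.007, 0.011], [0.014, -0.007, 0.011], [0.014, -0.007, 0.011], [0.015, -0.007, 0.011], [0.014, -0.007, 0.011], [0.015, -0.007, 0.011], [0.014, -0.007, 0.011], [0.015, -0.007, 0.011]]
ang [0.0, 0.0, -0.0] end err mm [-0.03, 0.33, 0.22] rot err [0.001, 0.0, -0.002]
```

Call:
{"name": "apply_moves", "arguments": {"jaw": [0.093,0.093,0.093,0.093,0.093,0.093,0.093,0.093], "slide": [[0.043,-0.022,-0.01],[0.043,-0.022,-0.01],[0.043,-0.022,-0.01],[0.042,-0.023,-0.01],[0.043,-0.022,-0.01],[0.042,-0.023,-0.011],[0.043,-0.022,-0.01],[0.042,-0.023,-0.011]], "angular": [[0,0,0],[0,0,0],[0,0,0],[0,0,0],[0,0,0],[0,0,0],[0,0,0],[0,0,0]]}}

```text
clock: 0.9
position: [0.451, -0.3983, 0.3008]
ee_rot: [[0.971, 0.239, -0.0], [0.239, -0.971, 0.0], [-0.0, -0.0, -1.0]]
ft_force: [1.0, -1.5, 0.2]
gripper_width: 0.093
```

Call:
{"name": "apply_moves", "arguments": {"jaw": [0.093,0.093,0.093,0.093,0.093,0.093,0.093,0.093], "slide": [[0.03,-0.012,-0.002],[0.029,-0.012,-0.006],[0.029,-0.012,-0.01],[0.027,-0.012,-0.013],[0.025,-0.012,-0.016],[0.023,-0.012,-0.019],[0.021,-0.012,-0.022],[0.019,-0.012,-0.024]], "angular": [[0,-0.12,0],[0,-0.12,0],[0,-0.12,0],[0,-0.12,0],[0,-0.12,0],[0,-0.12,0],[0,-0.12,0],[0,-0.12,0]]}}

```text
clock: 1.7
position: [0.661, -0.2478, 0.3205]
ee_rot: [[0.553, 0.239, -0.798], [0.136, -0.971, -0.197], [-0.822, 0.0, -0.57]]
ft_force: [0.4, -1.1, 1.8]
gripper_width: 0.0931
```

Call:
{"name": "apply_moves", "arguments": {"jaw": [0.093,0.093,0.093,0.093,0.093,0.093,0.093,0.093], "slide": [[0.015,-0.007,0.011],[0.015,-0.007,0.011],[0.015,-0.007,0.011],[0.015,-0.007,0.011],[0.014,-0.007,0.011],[0.015,-0.007,0.011],[0.014,-0.007,0.011],[0.015,-0.007,0.011]], "angular": [[0,0,0],[0,0,0],[0,0,0],[0,0,0],[0,0,0],[0,0,0],[0,0,0],[0,0,0]]}}

```text
clock: 2.5
position: [0.642, -0.1955, 0.1721]
ee_rot: [[0.557, 0.239, -0.795], [0.137, -0.971, -0.196], [-0.819, -0.0, -0.573]]
ft_force: [0.7, 0.9, 0.1]
gripper_width: 0.0926
```

```bash
python3 - <<'E'
from h import *
R,p,s=st(); print(s["joint_pos"].round(2),p.round(4))
for n,w,f in(("side",(280,400,120,230),6),("top",(340,450,190,290),6)):
    im=arm.camera(n)[:,:,::-1].copy(); cv2.imwrite(f"pics/{n}1.png",im)
    b=box(-7.5,7.5,-64,64,-65,0)
    overlay(n,im,[(COV0,COV,(0,0,255)),((R,p),[box(-7.5,7.5,-46,46,-1,0)],(255,0,0))],w,f,f"pics/p_{n}.png")
cR,ct=COV0; R1=toolR(cR); g=ct+cR@np.array([-.015,0,.0015])
print("delta tool",R.T@(g-p),"rot",Ro.from_matrix(R.T@R1).as_rotvec())
E
```

```text
[-0.18  0.67  1.02 -0.47  2.31  0.98] [ 0.642  -0.1955  0.1721]
delta tool [-0.00320724  0.00045155  0.11878171] rot [0.00545936 0.00022156 0.00393798]
```

View pics/p_side.png

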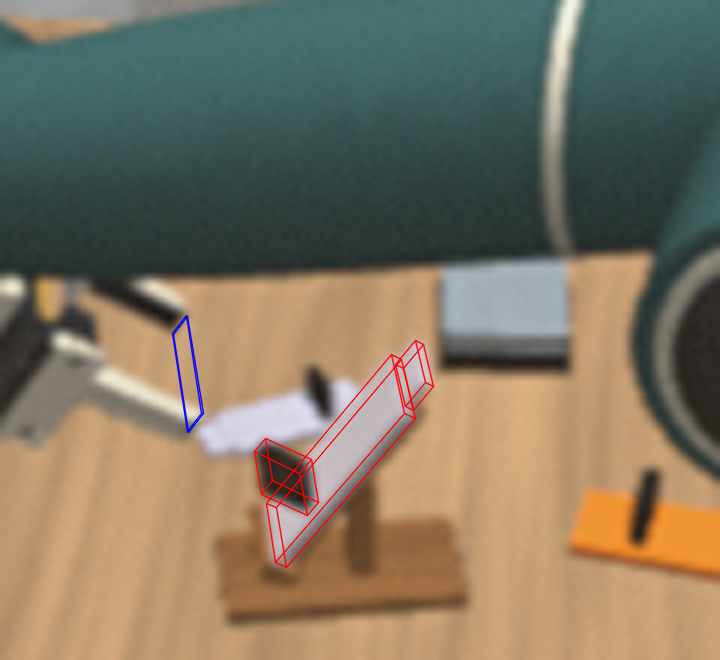

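View pics/p_top.png

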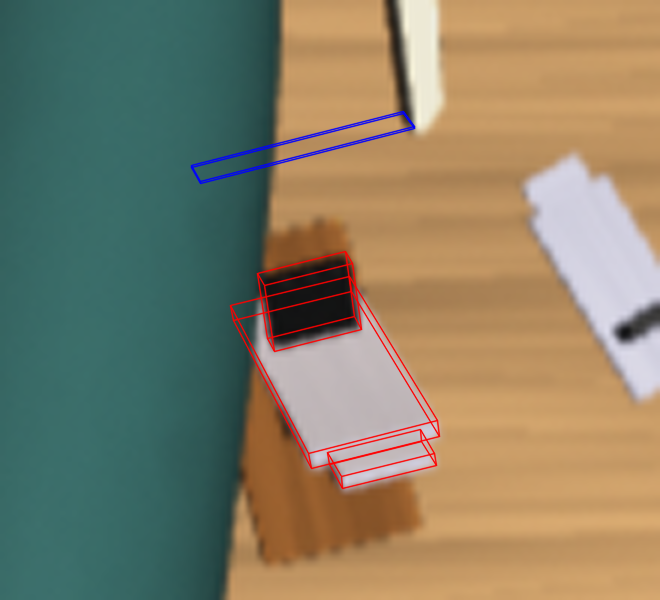

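Call:
{"name": "apply_moves", "arguments": {"jaw": [0.093,0.093,0.093,0.093,0.093,0.093,0.093,0.093], "slide": [[-0.003,0,0.02],[0,0,0.02],[0,0,0.02],[0,0,0.02],[0,0,0.015],[0,0,0.01],[0,0,0.01],[0,0,0.003]], "angular": [[0.005,0,0.004],[0,0,0],[0,0,0],[0,0,0],[0,0,0],[0,0,0],[0,0,0],[0,0,0]]}}

```text
clock: 3.4
position: [0.5462, -0.2192, 0.108]
ee_rot: [[0.558, 0.233, -0.797], [0.133, -0.972, -0.191], [-0.819, 0.0, -0.573]]
ft_force: [0.9, 0.4, 0.0]
gripper_width: 0.0931
```

```bash
python3 - <<'E'
from h import *
R,p,s=st(); print(p.round(4),s["ft_force"].round(1))
for n,w,f in(("side",(280,400,140,230),6),("top",(360,440,220,290),8)):
    im=arm.camera(n)[:,:,::-1].copy(); cv2.imwrite(f"pics/{n}2.png",im)
    overlay(n,im,[((R,p),[box(-7.5,7.5,-46,46,-1,0)],(255,0,0))],w,f,f"pics/p2_{n}.png")
cR,ct=COV0; g=ct+cR@np.array([-.015,0,.0015]); print("delta tool",R.T@(g-p))
E
```

```text
[ 0.5462 -0.2192  0.108 ] [0.9 0.4 0. ]
delta tool [0.0008755  0.00038805 0.00113279]
```

View pics/p2_side.png

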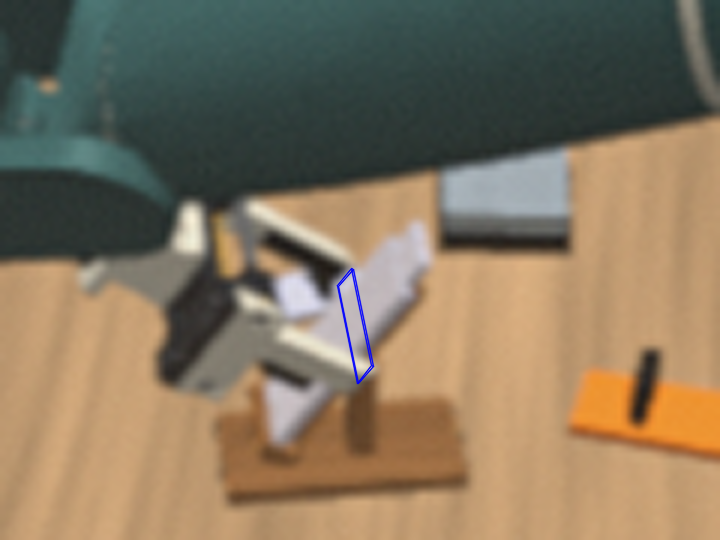

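View pics/p2_top.png

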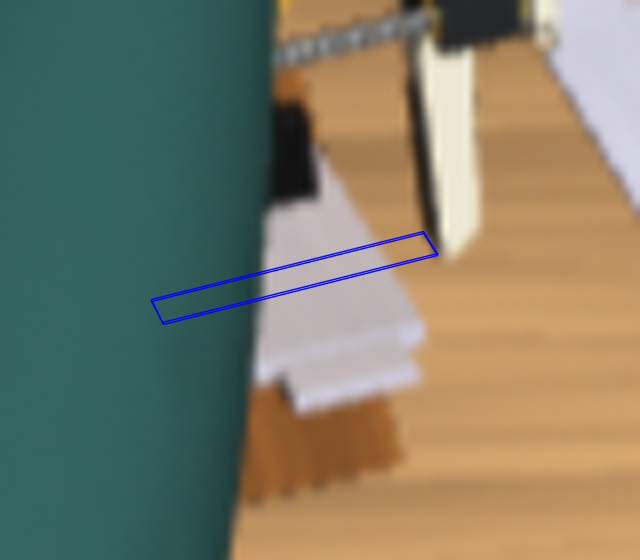

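Call:
{"name": "apply_moves", "arguments": {"jaw": [0.07,0.06,0.052,0.052,0.052,0.052,0.052,0.052], "slide": [[0,0,0.0015],[0,0,0],[0,0,0],[0,0,0],[0,0,0],[0,0,0],[0,0,0],[0,0,0]], "angular": [[0,0,0],[0,0,0],[0,0,0],[0,0,0],[0,0,0],[0,0,0],[0,0,0],[0,0,0]], "grip_force": 45}}

```text
clock: 4.3
position: [0.5454, -0.2193, 0.1074]
ee_rot: [[0.558, 0.233, -0.796], [0.133, -0.972, -0.191], [-0.819, 0.001, -0.574]]
ft_force: [1.3, -0.2, 0.6]
gripper_width: 0.0553
```

Call:
{"name": "apply_moves", "arguments": {"jaw": [0.045,0.045,0.045,0.045,0.045,0.045,0.045,0.045], "slide": [[0,0,0],[0,0,0],[-0.004,0,-0.003],[-0.008,0,-0.006],[-0.012,0,-0.008],[-0.012,0,-0.008],[-0.016,0,-0.011],[-0.016,0,-0.011]], "angular": [[0,0,0],[0,0,0],[0,0,0],[0,0,0],[0,0,0],[0,0,0],[0,0,0],[0,0,0]]}}

```text
clock: 5.1
position: [0.5449, -0.2194, 0.1921]
ee_rot: [[0.558, 0.233, -0.796], [0.133, -0.972, -0.191], [-0.819, 0.001, -0.574]]
ft_force: [0.5, -0.6, -0.9]
gripper_width: 0.0552
```

```bash
python3 - <<'E'
from h import *
R,p,s=st(); print(p.round(4),s["ft_force"].round(2),s["gripper_width"])
for n,w,f in(("side",(280,400,120,230),5),):
    im=arm.camera(n)[:,:,::-1].copy(); cv2.imwrite(f"pics/{n}3.png",im)
    cR=toolR(R); ct=p-cR@np.array([-.0157,0,.0015])
    overlay(n,im,[((cR,ct),COV,(0,0,255))],w,f,f"pics/p3_{n}.png")
# lay: cover flat yaw -.11 at
tR=pose(0,0,0,-.11)[0]; R1=toolR(tR); tgt=np.array([.52,.02,.06])+tR@np.array([-.015,0,.0015])
R2,p2=rows(R,p,R,np.array([.57,-.2,.25]),4)
R2,p2=rows(R2,p2,R1,np.array([.54,.02,.2]),12)
R2,p2=rows(R2,p2,R1,tgt,8)
E
```

```text
[ 0.5449 -0.2194  0.1921] [ 0.54 -0.62 -0.94] 0.05523496118918863
slides [[-0.008, -0.003, -0.014], [-0.008, -0.003, -0.014], [-0.007, -0.003, -0.014], [-0.008, -0.004, -0.015]]
ang [0.0, 0.0, 0.0] end err mm [0.11, -0.03, -0.21] rot err [0.0, 0.0, 0.0]
slides [[0.004, -0.018, 0.001], [0.004, -0.019, 0.001], [0.003, -0.019, 0.002], [0.003, -0.019, 0.003], [0.002, -0.019, 0.003], [0.001, -0.018, 0.003], [0.0, -0.019, 0.004], [-0.0, -0.018, 0.004], [-0.001, -0.018, 0.004], [-0.002, -0.018, 0.004], [-0.003, -0.019, 0.005], [-0.003, -0.018, 0.004]]
ang [0.014, 0.079, 0.026] end err mm [-0.01, -0.12, -0.08] rot err [-0.004, 0.002, 0.004]
slides [[-0.004, 0.0, 0.017], [-0.004, 0.0, 0.017], [-0.004, 0.0, 0.017], [-0.005, 0.001, 0.018], [-0.004, 0.0, 0.017], [-0.005, 0.001, 0.018], [-0.004, 0.0, 0.017], [-0.005, 0.001, 0.018]]
ang [-0.0, 0.0, 0.001] end err mm [0.46, 0.13, 0.35] rot err [-0.004, 0.002, -0.004]
```

View pics/p3_side.png

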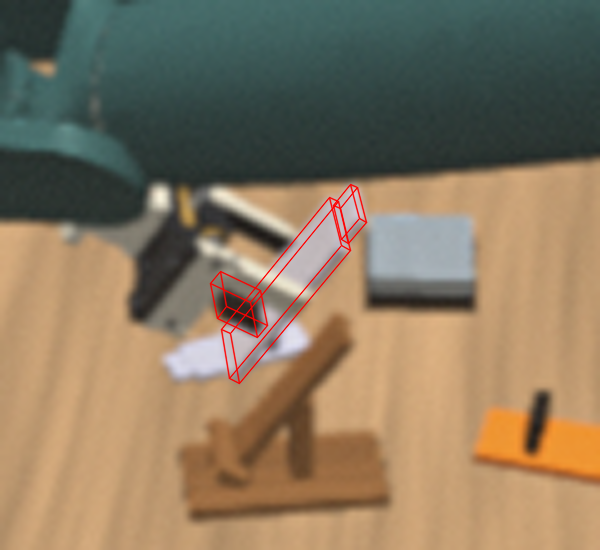

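Call:
{"name": "apply_moves", "arguments": {"jaw": [0.045,0.045,0.045,0.045,0.045,0.045,0.045,0.045], "slide": [[-0.008,-0.003,-0.014],[-0.008,-0.003,-0.014],[-0.007,-0.003,-0.014],[-0.008,-0.004,-0.015],[0.004,-0.018,0.001],[0.004,-0.019,0.001],[0.003,-0.019,0.002],[0.003,-0.019,0.003]], "angular": [[0,0,0],[0,0,0],[0,0,0],[0,0,0],[0.014,0.079,0.026],[0.014,0.079,0.026],[0.014,0.079,0.026],[0.014,0.079,0.026]]}}

```text
clock: 5.95
position: [0.5602, -0.1247, 0.2319]
ee_rot: [[0.8, 0.122, -0.588], [0.077, -0.992, -0.101], [-0.595, 0.036, -0.803]]
ft_force: [-0.0, 0.5, -2.2]
gripper_width: 0.0551
```

Call:
{"name": "apply_moves", "arguments": {"jaw": [0.045,0.045,0.045,0.045,0.045,0.045,0.045,0.045], "slide": [[0.002,-0.019,0.003],[0.001,-0.018,0.003],[0,-0.019,0.004],[0,-0.018,0.004],[-0.001,-0.018,0.004],[-0.002,-0.018,0.004],[-0.003,-0.019,0.005],[-0.003,-0.018,0.004]], "angular": [[0.014,0.079,0.026],[0.014,0.079,0.026],[0.014,0.079,0.026],[0.014,0.079,0.026],[0.014,0.079,0.026],[0.014,0.079,0.026],[0.014,0.079,0.026],[0.014,0.079,0.026]]}}

```text
clock: 6.75
position: [0.5401, 0.0211, 0.1986]
ee_rot: [[0.994, -0.106, 0.0], [-0.106, -0.994, 0.005], [-0.0, -0.005, -1.0]]
ft_force: [0.6, -0.2, -1.1]
gripper_width: 0.055
```

```bash
python3 - <<'E'
from h import *
R,p,s=st(); print(p.round(4),s["ft_force"].round(2),s["gripper_width"])
tR=pose(0,0,0,-.11)[0]; R1=toolR(tR); tgt=np.array([.52,.02,.03])+tR@np.array([-.015,0,.0015])
rows(R,p,R1,tgt,8)
for n,w,f in(("side",(280,420,170,290),5),("top",(240,400,180,320),5)):
    im=arm.camera(n)[:,:,::-1].copy(); cv2.imwrite(f"pics/{n}4.png",im)
    cR=toolR(R); ct=p-cR@np.array([-.0157,0,.0015])
    overlay(n,im,[((cR,ct),COV,(0,0,255))],w,f,f"pics/p4_{n}.png")
E
```

```text
[0.5401 0.0211 0.1986] [ 0.56 -0.2  -1.13] 0.05504734810210329
slides [[-0.004, 0.0, 0.021], [-0.004, 0.001, 0.021], [-0.004, 0.0, 0.021], [-0.005, 0.001, 0.021], [-0.004, 0.0, 0.021], [-0.005, 0.001, 0.021], [-0.004, 0.0, 0.021], [-0.005, 0.0, 0.02]]
ang [-0.001, 0.0, 0.001] end err mm [0.08, -0.51, -0.14] rot err [0.003, 0.0, -0.004]
```

View pics/p4_side.png

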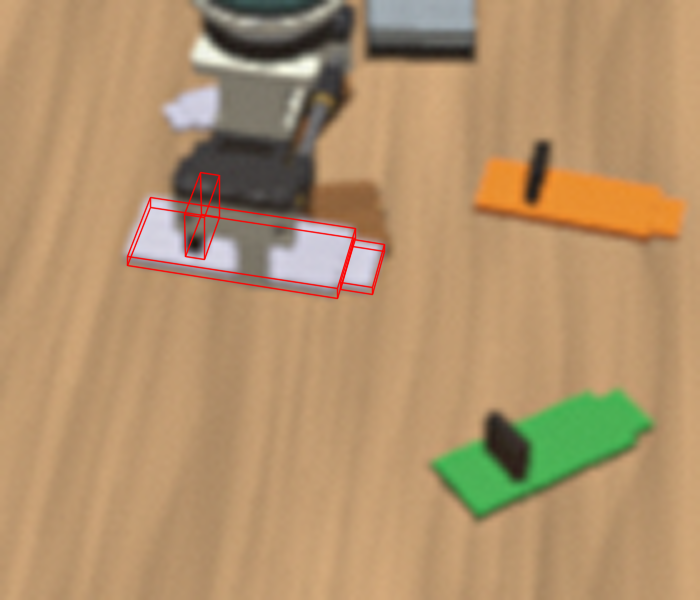

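View pics/p4_top.png

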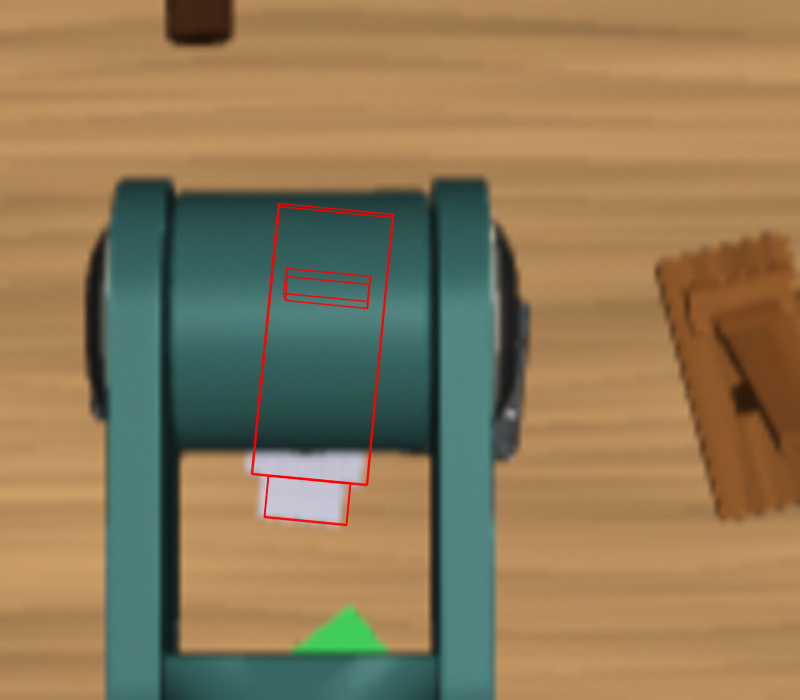

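Call:
{"name": "apply_moves", "arguments": {"jaw": [0.045,0.045,0.045,0.045,0.045,0.045,0.045,0.045], "slide": [[-0.004,0,0.025],[-0.004,0,0.025],[-0.004,0,0.025],[-0.004,0,0.025],[-0.004,0,0.025],[-0.005,0,0.02],[-0.005,0,0.015],[-0.005,0,0.007]], "angular": [[-0.005,0,0],[0,0,0],[0,0,0],[0,0,0],[0,0,0],[0,0,0],[0,0,0],[0,0,0]]}}

```text
clock: 7.65
position: [0.5042, 0.0237, 0.03]
ee_rot: [[0.994, -0.105, -0.005], [-0.105, -0.994, -0.001], [-0.005, 0.002, -1.0]]
ft_force: [0.5, -0.2, -1.0]
gripper_width: 0.0554
```

Call:
{"name": "apply_moves", "arguments": {"jaw": [0.045,0.045,0.045,0.045,0.045,0.045,0.045,0.045], "slide": [[0,0,0.007],[0,0,0.006],[0,0,0.004],[0,0,0.003],[0,0,0.003],[0,0,0.001],[0,0,0.001],[0,0,0]], "angular": [[0,0,0],[0,0,0],[0,0,0],[0,0,0],[0,0,0],[0,0,0],[0,0,0],[0,0,0]]}}

```text
clock: 8.45
position: [0.5047, 0.0238, 0.0061]
ee_rot: [[0.994, -0.105, -0.003], [-0.105, -0.994, -0.001], [-0.003, 0.001, -1.0]]
ft_force: [0.2, -0.6, -0.8]
gripper_width: 0.0552
```

Continue down gently until contact.

Call:
{"name": "apply_moves", "arguments": {"jaw": [0.045,0.045,0.045,0.045,0.045,0.045,0.045,0.045], "slide": [[0,0,0.001],[0,0,0.001],[0,0,0.001],[0,0,0.0005],[0,0,0],[0,0,0],[0,0,0],[0,0,0]], "angular": [[0,0,0],[0,0,0],[0,0,0],[0,0,0],[0,0,0],[0,0,0],[0,0,0],[0,0,0]]}}

```text
clock: 9.25
position: [0.5046, 0.0238, 0.0026]
ee_rot: [[0.994, -0.105, -0.003], [-0.105, -0.994, -0.001], [-0.003, 0.001, -1.0]]
ft_force: [1.2, 1.7, 0.1]
gripper_width: 0.055
```

Call:
{"name": "apply_moves", "arguments": {"jaw": [0.045,0.045,0.045,0.045,0.045,0.045,0.045,0.045], "slide": [[0,0,0.0005],[0,0,0.0005],[0,0,0.0005],[0,0,0],[0,0,0],[0,0,0],[0,0,0],[0,0,0]], "angular": [[0,0,0],[0,0,0],[0,0,0],[0,0,0],[0,0,0],[0,0,0],[0,0,0],[0,0,0]]}}

```text
clock: 10.05
position: [0.5048, 0.0238, 0.0022]
ee_rot: [[0.994, -0.105, -0.003], [-0.105, -0.994, -0.001], [-0.003, 0.001, -1.0]]
ft_force: [-9.0, -0.3, 15.4]
gripper_width: 0.0551
```

Call:
{"name": "apply_moves", "arguments": {"jaw": [0.056,0.06,0.068,0.076,0.085,0.09,0.09,0.09], "slide": [[0,0,-0.0005],[0,0,0],[0,0,0],[0,0,0],[0,0,0],[0,0,-0.01],[0,0,-0.03],[0,0,-0.04]], "angular": [[0,0,0],[0,0,0],[0,0,0],[0,0,0],[0,0,0],[0,0,0],[0,0,0],[0,0,0]]}}

```text
clock: 10.85
position: [0.5039, 0.0239, 0.0817]
ee_rot: [[0.994, -0.105, -0.006], [-0.105, -0.994, -0.001], [-0.006, 0.001, -1.0]]
ft_force: [0.6, -0.9, 0.4]
gripper_width: 0.09
```

Call:
{"name": "apply_moves", "arguments": {"jaw": [0.06,0.05,0.05,0.05,0.05,0.05,0.05,0.05], "slide": [[0,0,-0.03],[0.02,0.02,-0.03],[0.02,0.03,-0.02],[0,0.03,0],[0,0.03,0],[0,0.03,0],[0,0.03,0],[0,0.03,0]], "angular": [[0,0,0],[0,0,0],[0,0,0],[0,0,0],[0,0,0],[0,0,0],[0,0,0],[0,0,0]]}}

```text
clock: 11.65
position: [0.5235, -0.1804, 0.1625]
ee_rot: [[0.994, -0.105, -0.003], [-0.105, -0.994, -0.001], [-0.002, 0.001, -1.0]]
ft_force: [0.6, -0.4, -0.3]
gripper_width: 0.0501
```

```bash
python3 - <<'E'
from h import *
R,p,s=st(); print(p.round(4),s["ft_force"].round(2),s["joint_pos"].round(2))
for n,w,f in(("side",(280,420,200,320),5),("top",(240,400,180,320),5)):
    im=arm.camera(n)[:,:,::-1].copy(); cv2.imwrite(f"pics/{n}5.png",im)
    cR,ct=pose(.5205,.0222,0,-.105)
    overlay(n,im,[((cR,ct),COV,(0,0,255))],w,f,f"pics/p5_{n}.png")
E
```

```text
[ 0.5235 -0.1804  0.1625] [ 0.6  -0.41 -0.3 ] [-0.38 -0.13  1.78 -0.    1.5   1.3 ]
```

View pics/p5_side.png

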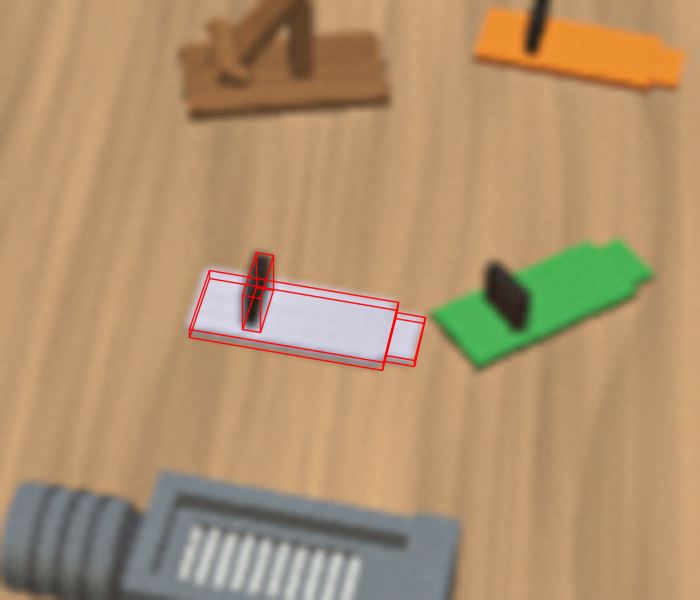

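View pics/p5_top.png

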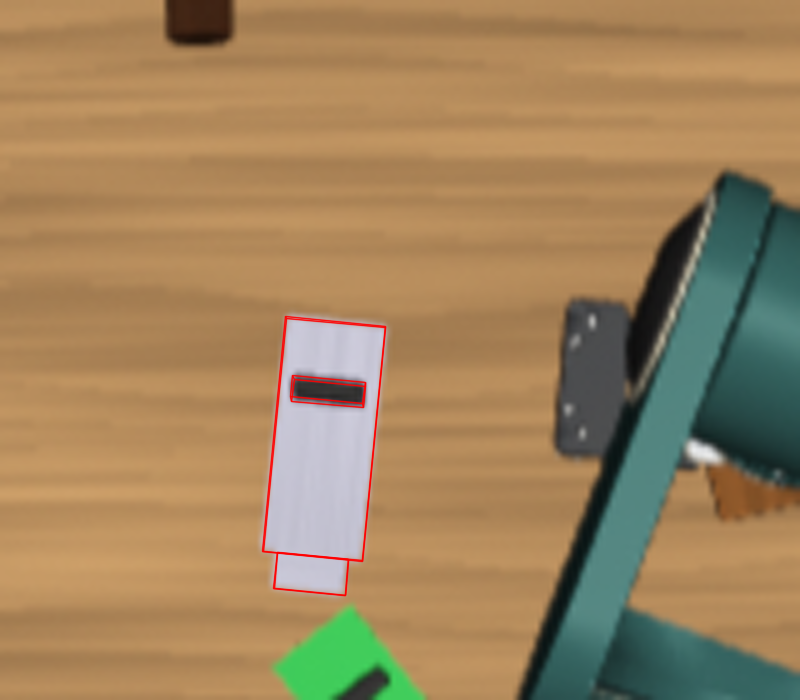

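```bash
cat >> h.py <<'E'
def toolB(cR): return cR@np.array([[0,1,0],[1,0,0],[0,0,-1.]])
E
python3 - <<'E'
from h import *
R,p,s=st(); cR,ct=pose(.5205,.0222,0,-.105); R1=toolB(cR); g=ct+cR@np.array([.025,0,.015])
R2,p2=rows(R,p,R1,g+[0,0,.11],16); rows(R2,p2,R1,g,8)
E
```

```text
slides [[0.0, -0.013, 0.002], [0.001, -0.013, 0.002], [0.002, -0.012, 0.002], [0.004, -0.012, 0.002], [0.005, -0.012, 0.002], [0.006, -0.011, 0.002], [0.007, -0.01, 0.002], [0.008, -0.01, 0.003], [0.009, -0.009, 0.002], [0.01, -0.008, 0.003], [0.01, -0.007, 0.002], [0.011, -0.006, 0.003], [0.012, -0.005, 0.002], [0.012, -0.004, 0.003], [0.013, -0.002, 0.002], [0.012, -0.001, 0.003]]
ang [-0.0, 0.0, -0.098] end err mm [-0.05, 0.2, 0.02] rot err [-0.003, 0.002, -0.006]
slides [[0.0, 0.0, 0.014], [0.0, 0.0, 0.014], [0.0, 0.0, 0.014], [0.0, 0.0, 0.014], [0.0, 0.0, 0.013], [0.0, 0.0, 0.014], [0.0, 0.0, 0.013], [0.0, 0.0, 0.014]]
ang [-0.0, 0.0, -0.001] end err mm [0.28, 0.36, 0.02] rot err [-0.003, 0.002, 0.002]
```

Call:
{"name": "apply_moves", "arguments": {"jaw": [0.05,0.05,0.05,0.05,0.05,0.05,0.05,0.05], "slide": [[0.0,-0.013,0.002],[0.001,-0.013,0.002],[0.002,-0.012,0.002],[0.004,-0.012,0.002],[0.005,-0.012,0.002],[0.006,-0.011,0.002],[0.007,-0.01,0.002],[0.008,-0.01,0.003]], "angular": [[0,0,-0.098],[0,0,-0.098],[0,0,-0.098],[0,0,-0.098],[0,0,-0.098],[0,0,-0.098],[0,0,-0.098],[0,0,-0.098]]}}

```text
clock: 12.55
position: [0.5345, -0.0773, 0.1453]
ee_rot: [[0.776, 0.631, -0.002], [0.631, -0.776, -0.001], [-0.002, -0.001, -1.0]]
ft_force: [0.3, -0.1, -0.5]
gripper_width: 0.0502
```

Call:
{"name": "apply_moves", "arguments": {"jaw": [0.05,0.05,0.05,0.05,0.05,0.05,0.05,0.05], "slide": [[0.009,-0.009,0.002],[0.01,-0.008,0.003],[0.01,-0.007,0.002],[0.011,-0.006,0.003],[0.012,-0.005,0.002],[0.012,-0.004,0.003],[0.013,-0.002,0.002],[0.012,-0.001,0.003]], "angular": [[0,0,-0.098],[0,0,-0.098],[0,0,-0.098],[0,0,-0.098],[0,0,-0.098],[0,0,-0.098],[0,0,-0.098],[0,0,-0.104]]}}

```text
clock: 13.35
position: [0.5454, 0.0233, 0.1251]
ee_rot: [[0.098, 0.995, -0.003], [0.995, -0.098, -0.001], [-0.001, -0.002, -1.0]]
ft_force: [-0.4, 0.1, 0.0]
gripper_width: 0.0502
```

```bash
python3 - <<'E'
from h import *
R,p,s=st(); cR,ct=pose(.5205,.0222,0,-.105); R1=toolB(cR); g=ct+cR@np.array([.025,0,.015])
print(p.round(4)); rows(R,p,R1,g,8,4)
E
```

```text
[0.5454 0.0233 0.1251]
slides [[-0.0004, 0.0001, 0.0138], [-0.0005, 0.0001, 0.0138], [-0.0004, 0.0001, 0.0138], [-0.0005, 0.0001, 0.0137], [-0.0004, 0.0001, 0.0138], [-0.0005, 0.0, 0.0137], [-0.0004, 0.0001, 0.0138], [-0.0005, 0.0, 0.0137]]
ang [-0.0, 0.0, 0.001] end err mm [0.0, 0.0, -0.04] rot err [-0.002, 0.001, -0.001]
```

Call:
{"name": "apply_moves", "arguments": {"jaw": [0.05,0.05,0.05,0.05,0.05,0.05,0.05,0.05], "slide": [[-0.001,0,0.02],[-0.001,0,0.02],[-0.001,0,0.02],[0,0,0.02],[0,0,0.015],[0,0,0.01],[0,0,0.005],[0,0,0]], "angular": [[0,0,0.007],[0,0,0],[0,0,0],[0,0,0],[0,0,0],[0,0,0],[0,0,0],[0,0,0]]}}

```text
clock: 14.15
position: [0.5447, 0.0191, 0.0143]
ee_rot: [[0.109, 0.994, -0.003], [0.994, -0.109, -0.001], [-0.001, -0.003, -1.0]]
ft_force: [-0.2, 0.1, -0.1]
gripper_width: 0.0499
```

```bash
python3 - <<'E'
from h import *
R,p,s=st(); print(p.round(4),s["ft_force"].round(1))
cR,ct=pose(.5205,.0222,0,-.105); g=ct+cR@np.array([.025,0,.015]); print("tool delta",(R.T@(g-p)*1e3).round(1))
n,w,f="side",(280,420,210,300),5
im=arm.camera(n)[:,:,::-1].copy(); cv2.imwrite(f"pics/{n}6.png",im)
overlay(n,im,[((cR,ct),COV,(0,0,255)),((R,p),[box(-7.5,7.5,-25,25,-1,0)],(255,0,0))],w,f,f"pics/p6_{n}.png")
E
```

```text
[0.5447 0.0191 0.0143] [-0.2  0.1 -0.1]
tool delta [ 0.5  0.6 -0.7]
```

View pics/p6_side.png

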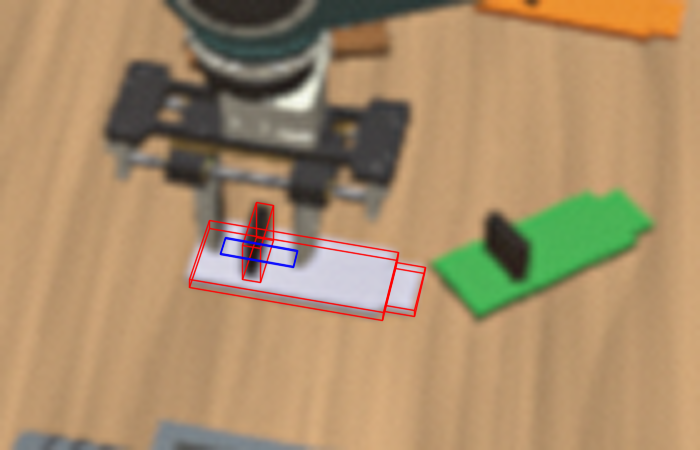

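Call:
{"name": "apply_moves", "arguments": {"jaw": [0.035,0.025,0.015,0.008,0.005,0.005,0.005,0.005], "slide": [[0,0,-0.001],[0,0,0],[0,0,0],[0,0,0],[0,0,0],[0,0,0],[0,0,0],[0,0,0]], "angular": [[0,0,0],[0,0,0],[0,0,0],[0,0,0],[0,0,0],[0,0,0],[0,0,0],[0,0,0]], "grip_force": 50}}

```text
clock: 15.0
position: [0.5448, 0.019, 0.0156]
ee_rot: [[0.109, 0.994, -0.003], [0.994, -0.109, -0.001], [-0.001, -0.003, -1.0]]
ft_force: [-1.3, -0.4, 1.3]
gripper_width: 0.0115
```

```bash
python3 - <<'E'
from h import *
R,p,s=st(); print(p.round(4),s["ft_force"].round(1),s["gripper_width"])
# bay refine overlay on latest images
B=pose(.505,.2635,0,-.1106)
for n,w,f in(("side",(275,385,285,345),7),("top",(180,250,205,320),5)):
    im=cv2.imread(f"pics/{n}5.png")
    overlay(n,im,[(B,BAY,(0,0,255))],w,f,f"pics/b5_{n}.png")
E
```

```text
[0.5448 0.019  0.0156] [-1.3 -0.4  1.3] 0.011463909271050095
```

View pics/b5_side.png

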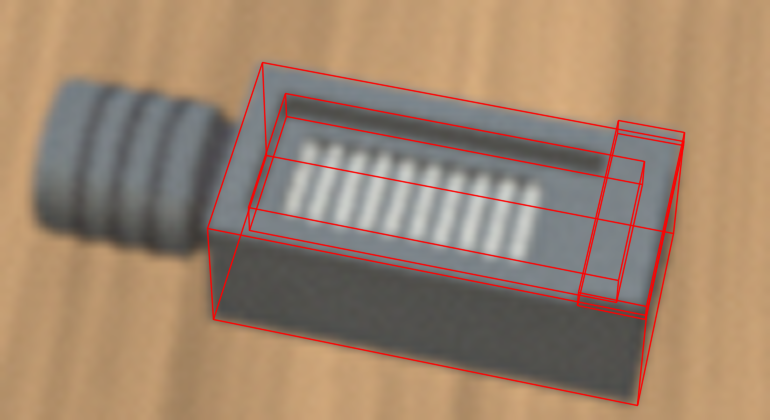

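View pics/b5_top.png

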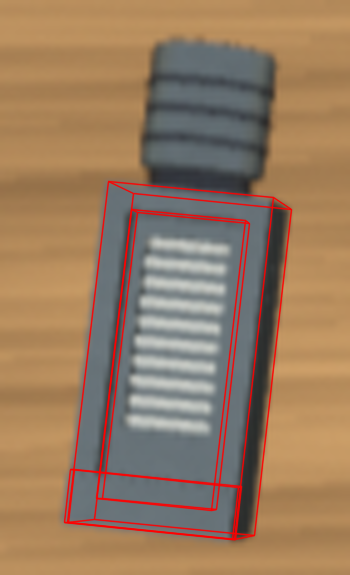

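```bash
cat >> h.py <<'E'
BP=[.505,.2635,-.1106]
TC=np.array([.025,-.0006,.0156])
def tgt(tx,tz,th,ty=0,bp=None):
    """tool pose for tongue tip at bay (tx,ty,tz) mm with tilt th rad"""
    bR,bt=pose((bp or BP)[0],(bp or BP)[1],0,(bp or BP)[2])
    cR=bR@Ro.from_euler("y",-th).as_matrix()
    o=bt+bR@(np.array([tx,ty,tz])/1e3)+cR@[.086,0,0]
    return toolB(cR),o+cR@TC
def inbay(R,p,bp=None):
    bR,bt=pose((bp or BP)[0],(bp or BP)[1],0,(bp or BP)[2])
    cR=R@np.array([[0,1,0],[1,0,0],[0,0,-1.]]).T; o=p-cR@TC; tip=o+cR@[-.086,0,0]
    rel=bR.T@cR
    return (bR.T@(tip-bt)*1e3).round(1),(bR.T@(o-bt)*1e3).round(1),Ro.from_matrix(rel).as_euler("ZYX").round(3)
E
python3 - <<'E'
from h import *
R,p,s=st(); cR,ct=pose(.5205,.0222,0,-.105); print((cR.T@(p-ct)*1e3).round(1)); print(inbay(R,p))
R2,p2=rows(R,p,R,p+[0,0,.10],6)
R1,p1=tgt(-60,110,.227); R2,p2=rows(R2,p2,R1,p1,10)
E
```

```text
[24.5 -0.7 15.6]
(array([ -44.5, -238.2,    0.3]), array([  41.5, -238.1,    0. ]), array([ 0.001,  0.003, -0.001]))
slides [[-0.0, -0.0, -0.017], [-0.0, -0.0, -0.017], [-0.0, -0.0, -0.016], [-0.0, -0.0, -0.017], [-0.0, -0.0, -0.016], [-0.0, -0.0, -0.017]]
ang [0.0, 0.0, 0.0] end err mm [-0.28, -0.09, 0.0] rot err [0.0, 0.0, 0.0]
slides [[0.024, -0.002, -0.003], [0.024, -0.002, -0.004], [0.024, -0.002, -0.004], [0.024, -0.002, -0.004], [0.024, -0.002, -0.004], [0.024, -0.002, -0.003], [0.023, -0.002, -0.004], [0.024, -0.002, -0.004], [0.023, -0.001, -0.003], [0.024, -0.001, -0.004]]
ang [-0.023, 0.0, 0.0] end err mm [-0.33, -0.05, -0.23] rot err [0.0, 0.001, 0.001]
```

Call:
{"name": "apply_moves", "arguments": {"jaw": [0.005,0.005,0.005,0.005,0.005,0.005,0.005,0.005], "slide": [[0,0,-0.01],[0,0,-0.015],[0,0,-0.02],[0,0,-0.02],[0,0,-0.02],[0,0,-0.015],[0.024,-0.002,-0.003],[0.024,-0.002,-0.004]], "angular": [[0,0,0],[0,0,0],[0,0,0],[0,0,0],[0,0,0],[0,0,0],[-0.023,0,0],[-0.023,0,0]]}}

```text
clock: 15.8
position: [0.5465, 0.0675, 0.1237]
ee_rot: [[0.111, 0.993, 0.044], [0.994, -0.11, -0.006], [-0.001, 0.045, -0.999]]
ft_force: [0.4, -0.1, -2.0]
gripper_width: 0.0119
```

Call:
{"name": "apply_moves", "arguments": {"jaw": [0.005,0.005,0.005,0.005,0.005,0.005,0.005,0.005], "slide": [[0.024,-0.002,-0.004],[0.024,-0.002,-0.004],[0.024,-0.002,-0.004],[0.024,-0.002,-0.003],[0.023,-0.002,-0.004],[0.024,-0.002,-0.004],[0.023,-0.001,-0.003],[0.024,-0.001,-0.004]], "angular": [[-0.023,0,0],[-0.023,0,0],[-0.023,0,0],[-0.023,0,0],[-0.023,0,0],[-0.023,0,0],[-0.023,0,0],[-0.022,0,0]]}}

```text
clock: 16.6
position: [0.5493, 0.259, 0.1512]
ee_rot: [[0.109, 0.969, 0.224], [0.994, -0.106, -0.025], [-0.001, 0.225, -0.974]]
ft_force: [0.3, 0.1, -1.9]
gripper_width: 0.0119
```

```bash
python3 - <<'E'
from h import *
R,p,s=st(); print(p.round(4),s["ft_force"].round(1),s["gripper_width"],inbay(R,p))
cR=R@np.array([[0,1,0],[1,0,0],[0,0,-1.]]).T; o=p-cR@TC
B=pose(.505,.2635,0,-.1106)
for n,w,f in(("side",(265,385,240,345),6),("top",(170,270,200,320),5)):
    im=arm.camera(n)[:,:,::-1].copy(); cv2.imwrite(f"pics/{n}7.png",im)
    overlay(n,im,[(B,BAY,(255,0,0)),((cR,o),COV,(0,0,255))],w,f,f"pics/p7_{n}.png")
E
```

```text
[0.5493 0.259  0.1512] [ 0.3  0.1 -1.9] 0.011942353083741272 (array([-60.1,   0.9, 111. ]), array([ 23.7,   1. , 130.3]), array([ 0.001, -0.227, -0.001]))
```

View pics/p7_side.png

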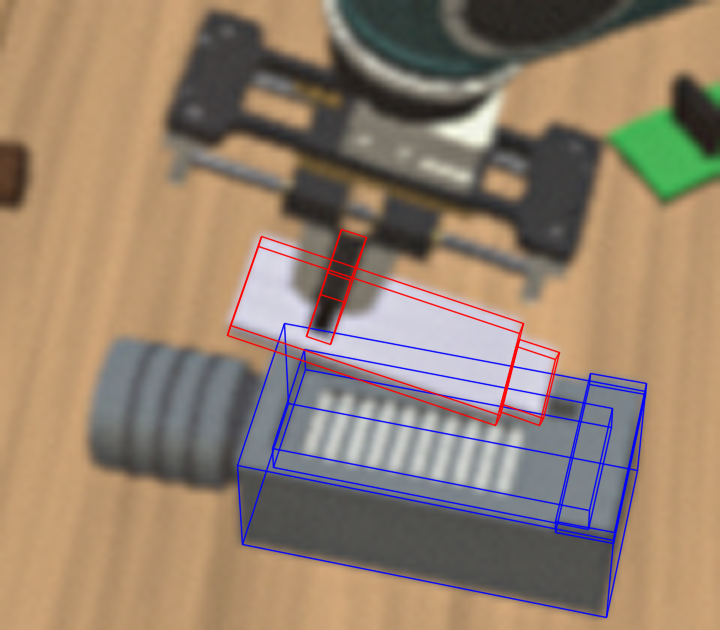

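View pics/p7_top.png

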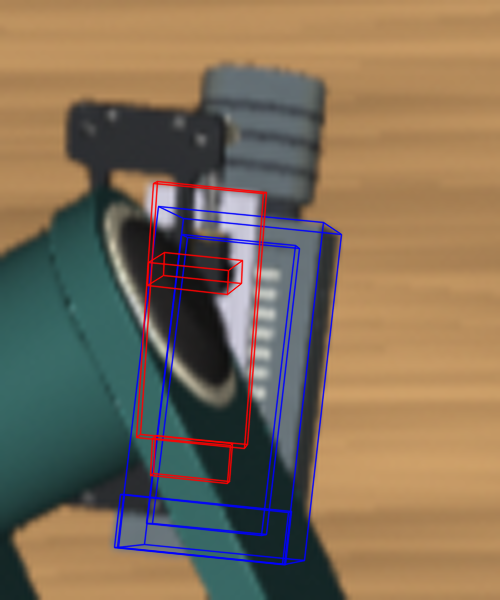

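```bash
python3 - <<'E'
from h import *
R,p,s=st()
R1,p1=tgt(-66,55,.227); R2,p2=rows(R,p,R1,p1,8,4)
print((R2.T@(p1-p)*1e3).round(1))
R1,p1=tgt(-66,52,.227);R2,p2=rows(R2,p2,R1,p1,3,4)
R1,p1=tgt(-84,52,.227);R2,p2=rows(R2,p2,R1,p1,8,4)
E
```

```text
slides [[-0.0003, -0.0023, 0.0067], [-0.0003, -0.0023, 0.0067], [-0.0003, -0.0023, 0.0067], [-0.0003, -0.0022, 0.0067], [-0.0003, -0.0023, 0.0067], [-0.0003, -0.0022, 0.0066], [-0.0002, -0.0023, 0.0067], [-0.0003, -0.0022, 0.0066]]
ang [0.0, -0.0, 0.0] end err mm [-0.02, 0.03, -0.05] rot err [0.0, -0.0, 0.003]
[ -2.3 -18.1  53.4]
slides [[0.0, -0.0002, 0.001], [0.0, -0.0003, 0.001], [0.0, -0.0002, 0.001]]
ang [0.0, -0.0, 0.001] end err mm [-0.02, 0.03, 0.03] rot err [0.0, -0.0, 0.0]
slides [[0.0, -0.0022, -0.0005], [0.0, -0.0022, -0.0005], [0.0, -0.0022, -0.0005], [0.0, -0.0022, -0.0005], [0.0, -0.0022, -0.0005], [0.0, -0.0022, -0.0005], [0.0, -0.0022, -0.0005], [0.0, -0.0022, -0.0006]]
ang [0.0, -0.0, 0.0] end err mm [0.05, 0.03, 0.0] rot err [0.0, -0.0, 0.0]
```

Call:
{"name": "apply_moves", "arguments": {"jaw": [0.005,0.005,0.005,0.005,0.005,0.005,0.005,0.005], "slide": [[-0.0005,-0.002,0.007],[-0.0005,-0.0025,0.007],[-0.0005,-0.0025,0.008],[-0.0005,-0.0025,0.008],[-0.0003,-0.0025,0.008],[0,-0.002,0.007],[0,-0.002,0.005],[0,-0.002,0.0035]], "angular": [[0,0,0.003],[0,0,0],[0,0,0],[0,0,0],[0,0,0],[0,0,0],[0,0,0],[0,0,0]]}}

```text
clock: 17.5
position: [0.5438, 0.2566, 0.0938]
ee_rot: [[0.112, 0.968, 0.223], [0.994, -0.109, -0.025], [0.0, 0.224, -0.975]]
ft_force: [1.2, 2.0, -1.0]
gripper_width: 0.0118
```

```bash
python3 - <<'E'
from h import *
n="side";im=arm.camera(n)[:,:,::-1].copy()
R,p,s=st(); print(p.round(4),s["ft_force"].round(1),s["gripper_width"],inbay(R,p))
cR=R@np.array([[0,1,0],[1,0,0],[0,0,-1.]]).T; o=p-cR@TC
B=pose(.505,.2635,0,-.1106)
cv2.imwrite(f"pics/{n}8.png",im)
overlay(n,im,[((cR,o),COV,(0,0,255))],(265,385,255,345),6,f"pics/p8_{n}.png")
E
```

```text
[0.5435 0.2566 0.0933] [ 2.1  3.  -1.3] 0.011583019677390432 (array([-65.7,  -1.9,  53.2]), array([18.1, -2. , 72.5]), array([-0.002, -0.226, -0.   ]))
```

View pics/p8_side.png

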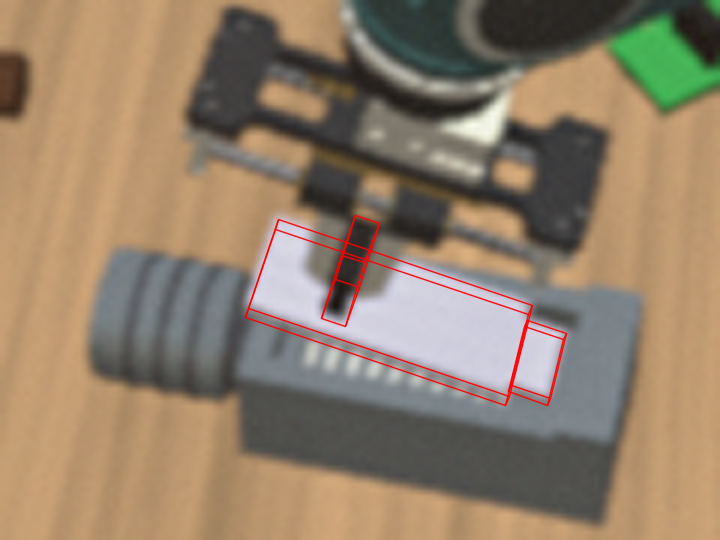

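Call:
{"name": "apply_moves", "arguments": {"jaw": [0.005,0.005,0.005,0.005,0.005,0.005,0.005,0.005], "slide": [[0.0005,0,0],[0.0005,0,0],[0.0005,0,0],[0.0003,0,0],[0,0,0],[0,0,0],[0,0,0],[0,0,0]], "angular": [[0,0,-0.002],[0,0,0],[0,0,0],[0,0,0],[0,0,0],[0,0,0],[0,0,0],[0,0,0]]}}

```text
clock: 18.35
position: [0.544, 0.2582, 0.0942]
ee_rot: [[0.11, 0.969, 0.223], [0.994, -0.107, -0.026], [-0.001, 0.224, -0.975]]
ft_force: [-0.3, 0.2, -0.7]
gripper_width: 0.0117
```

```bash
python3 - <<'E'
from h import *
R,p,s=st(); print(p.round(4),s["ft_force"].round(1),s["ft_torque"].round(2),inbay(R,p))
E
```

```text
[0.544  0.2582 0.0942] [-0.3  0.2 -0.7] [-0.03  0.08  0.02] (array([-65.3,  -0.5,  54.1]), array([18.5, -0.4, 73.4]), array([ 0.   , -0.226, -0.001]))
```

Call:
{"name": "apply_moves", "arguments": {"jaw": [0.005,0.005,0.005,0.005,0.005,0.005,0.005,0.005], "slide": [[0.0007,-0.0002,0.001],[0,-0.0003,0.001],[0,-0.002,-0.0005],[0,-0.002,-0.0005],[0,-0.003,-0.0007],[0,-0.003,-0.0007],[0,-0.002,-0.0005],[0,0,0]], "angular": [[0,0,0],[0,0,0],[0,0,0],[0,0,0],[0,0,0],[0,0,0],[0,0,0],[0,0,0]]}}

```text
clock: 19.15
position: [0.5315, 0.2603, 0.0923]
ee_rot: [[0.11, 0.969, 0.223], [0.994, -0.107, -0.025], [-0.001, 0.224, -0.975]]
ft_force: [-0.6, 1.0, -1.2]
gripper_width: 0.0118
```

```bash
python3 - <<'E'
from h import *
R,p,s=st(); print(p.round(4),s["ft_force"].round(1),s["ft_torque"].round(2),inbay(R,p))
E
```

```text
[0.5315 0.2603 0.0923] [-0.6  1.  -1.2] [-0.01  0.01  0.03] (array([-78. ,   0.3,  52.2]), array([ 5.8,  0.3, 71.5]), array([ 0.001, -0.226, -0.001]))
```

Call:
{"name": "apply_moves", "arguments": {"jaw": [0.005,0.005,0.005,0.005,0.005,0.005,0.005,0.005], "slide": [[0,-0.0015,-0.0003],[0,-0.0015,-0.0003],[0,-0.0015,-0.0003],[0,-0.001,-0.0002],[0,-0.001,-0.0002],[0,-0.0005,-0.0001],[0,0,0],[0,0,0]], "angular": [[0,0,0],[0,0,0],[0,0,0],[0,0,0],[0,0,0],[0,0,0],[0,0,0],[0,0,0]]}}

```text
clock: 19.95
position: [0.5247, 0.261, 0.092]
ee_rot: [[0.11, 0.969, 0.223], [0.994, -0.107, -0.026], [-0.001, 0.224, -0.975]]
ft_force: [-1.3, -0.3, -1.4]
gripper_width: 0.0117
```

```bash
python3 - <<'E'
from h import *
n="side";im=arm.camera(n)[:,:,::-1].copy()
R,p,s=st(); print(p.round(4),s["ft_force"].round(1),s["gripper_width"],inbay(R,p))
cR=R@np.array([[0,1,0],[1,0,0],[0,0,-1.]]).T; o=p-cR@TC
overlay(n,im,[((cR,o),COV,(0,0,255))],(265,385,255,345),6,f"pics/p9_{n}.png")
E
```

```text
[0.5247 0.261  0.092 ] [0.  0.3 0.3] 0.011825881112880075 (array([-84.8,   0.2,  51.9]), array([-1. ,  0.3, 71.2]), array([ 0.   , -0.226, -0.001]))
```

View pics/p9_side.png

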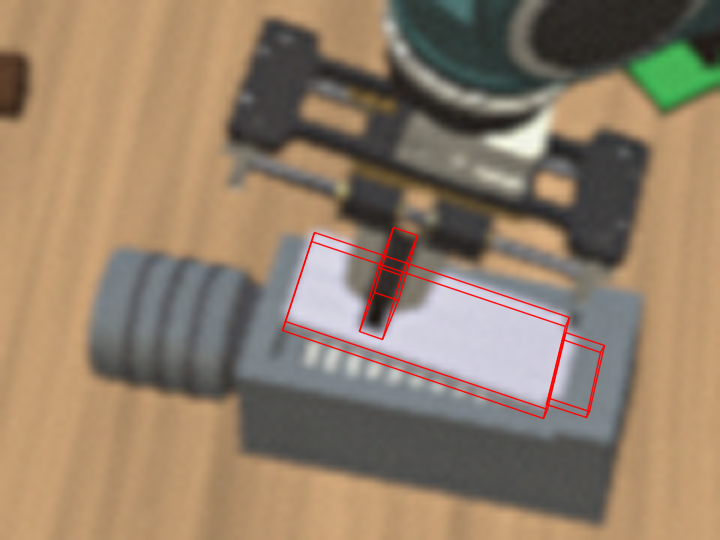

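```bash
python3 - <<'E'
from h import *
R,p,s=st(); seq=[(.196,51.8),(.168,51.6),(.14,51.4),(.112,51.2),(.084,51.0),(.056,50.9),(.028,50.8),(0.0,50.7)]
for th,z in seq:
    R1,p1=tgt(-85.7,z,th); R,p=rows(R,p,R1,p1,2,4)
E
```

```text
slides [[-0.0001, -0.0002, 0.0016], [-0.0002, -0.0002, 0.0017]]
ang [0.015, 0.0, 0.0] end err mm [-0.04, 0.01, 0.0] rot err [0.0, 0.001, 0.0]
slides [[0.0, 0.0002, 0.0016], [0.0, 0.0001, 0.0017]]
ang [0.014, 0.0, 0.0] end err mm [0.03, 0.0, 0.01] rot err [0.0, 0.001, 0.0]
slides [[0.0, 0.0002, 0.0017], [0.0, 0.0002, 0.0016]]
ang [0.014, 0.0, 0.0] end err mm [0.02, 0.01, -0.0] rot err [0.0, 0.001, 0.0]
slides [[0.0, 0.0002, 0.0017], [0.0, 0.0002, 0.0016]]
ang [0.014, 0.0, 0.0] end err mm [0.01, 0.01, -0.01] rot err [0.0, 0.001, 0.0]
slides [[0.0, 0.0002, 0.0017], [0.0, 0.0002, 0.0016]]
ang [0.014, 0.0, 0.0] end err mm [0.0, 0.02, -0.02] rot err [0.0, 0.001, 0.0]
slides [[0.0, 0.0002, 0.0016], [0.0, 0.0002, 0.0016]]
ang [0.014, 0.0, 0.0] end err mm [0.01, 0.02, -0.03] rot err [0.0, 0.001, 0.0]
slides [[0.0, 0.0002, 0.0016], [0.0, 0.0002, 0.0016]]
ang [0.014, 0.0, 0.0] end err mm [0.02, 0.02, -0.04] rot err [0.0, 0.001, 0.0]
slides [[0.0, 0.0002, 0.0016], [0.0, 0.0002, 0.0017]]
ang [0.014, 0.0, 0.0] end err mm [0.03, 0.02, 0.05] rot err [0.0, 0.001, 0.0]
```

Call:
{"name": "apply_moves", "arguments": {"jaw": [0.005,0.005,0.005,0.005,0.005,0.005,0.005,0.005], "slide": [[0,-0.0002,0.0016],[0,-0.0002,0.0017],[0,0.0002,0.0016],[0,0.0001,0.0017],[0,0.0002,0.0017],[0,0.0002,0.0016],[0,0.0002,0.0017],[0,0.0002,0.0016]], "angular": [[0.015,0,0],[0.015,0,0],[0.014,0,0],[0.014,0,0],[0.014,0,0],[0.014,0,0],[0.014,0,0],[0.014,0,0]]}}

```text
clock: 20.8
position: [0.5277, 0.2606, 0.0789]
ee_rot: [[0.11, 0.988, 0.11], [0.994, -0.109, -0.013], [-0.001, 0.111, -0.994]]
ft_force: [0.6, 0.9, -1.6]
gripper_width: 0.0117
```

```bash
python3 - <<'E'
from h import *
R,p,s=st(); print(p.round(4),s["ft_force"].round(1),s["ft_torque"].round(2),inbay(R,p))
E
```

```text
[0.5277 0.2606 0.0789] [ 0.6  0.9 -1.6] [-0.06 -0.06 -0.03] (array([-85.7,   0.2,  51.1]), array([-0.3,  0.2, 60.6]), array([ 0.   , -0.111, -0.001]))
```

Call:
{"name": "apply_moves", "arguments": {"jaw": [0.005,0.005,0.005,0.005,0.005,0.005,0.005,0.005], "slide": [[0,0.0002,0.0017],[0,0.0002,0.0016],[0,0.0002,0.0016],[0,0.0002,0.0016],[0,0.0002,0.0016],[0,0.0002,0.0016],[0,0,0],[0,0,0]], "angular": [[0.014,0,0],[0.014,0,0],[0.014,0,0],[0.014,0,0],[0.014,0,0],[0.014,0,0],[0,0,0],[0,0,0]]}}

```text
clock: 21.6
position: [0.5296, 0.2604, 0.0695]
ee_rot: [[0.11, 0.994, 0.028], [0.994, -0.11, -0.004], [-0.001, 0.028, -1.0]]
ft_force: [0.3, -0.0, -1.2]
gripper_width: 0.0116
```

```bash
python3 - <<'E'
from h import *
n="side";im=arm.camera(n)[:,:,::-1].copy()
R,p,s=st(); print(p.round(4),s["ft_force"].round(1),s["ft_torque"].round(2),inbay(R,p))
cR=R@np.array([[0,1,0],[1,0,0],[0,0,-1.]]).T; o=p-cR@TC
overlay(n,im,[],(265,385,255,345),6,f"pics/p10_{n}.png")
E
```

```text
[0.5296 0.2604 0.0695] [ 0.3  0.  -1.9] [-0.08 -0.11  0.01] (array([-85.8,   0.2,  50.8]), array([ 0.2,  0.2, 53.2]), array([ 0.   , -0.028, -0.001]))
```

View pics/p10_side.png

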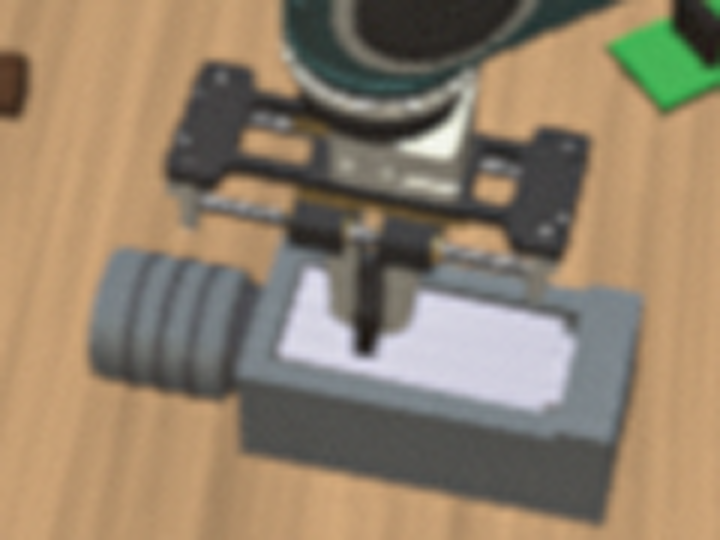

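Call:
{"name": "apply_moves", "arguments": {"jaw": [0.005,0.005,0.005,0.005,0.005,0.005,0.005,0.005], "slide": [[0,0.0001,0.0008],[0,0.0001,0.0008],[0,0.0001,0.0008],[0,0.0001,0.0008],[0,0,0.0003],[0,0,0.0003],[0,0,0],[0,0,0]], "angular": [[0.007,0,0],[0.007,0,0],[0.007,0,0],[0.007,0,0],[0,0,0],[0,0,0],[0,0,0],[0,0,0]]}}

```text
clock: 22.45
position: [0.53, 0.2604, 0.0657]
ee_rot: [[0.11, 0.994, -0.0], [0.994, -0.11, -0.001], [-0.001, 0.0, -1.0]]
ft_force: [0.0, 0.3, -1.3]
gripper_width: 0.0114
```

```bash
python3 - <<'E'
from h import *
R,p,s=st(); print(p.round(4),s["ft_force"].round(1),s["ft_torque"].round(2),inbay(R,p))
E
```

```text
[0.53   0.2604 0.0657] [ 0.   0.3 -1.3] [-0.04 -0.14 -0.05] (array([-85.8,   0.2,  50.1]), array([ 0.2,  0.2, 50.1]), array([ 0.   , -0.   , -0.001]))
```

Measured z is 50.1 mm with the cover level. I'll press gently until I feel contact.

Call:
{"name": "apply_moves", "arguments": {"jaw": [0.005,0.005,0.005,0.005,0.005,0.005,0.005,0.005], "slide": [[0,0,0.0003],[0,0,0.0003],[0,0,0.0003],[0,0,0.0002],[0,0,0],[0,0,0],[0,0,0],[0,0,0]], "angular": [[0,0,0],[0,0,0],[0,0,0],[0,0,0],[0,0,0],[0,0,0],[0,0,0],[0,0,0]]}}

```text
clock: 23.25
position: [0.5301, 0.2604, 0.0655]
ee_rot: [[0.11, 0.994, 0.0], [0.994, -0.11, -0.001], [-0.001, 0.0, -1.0]]
ft_force: [-4.8, -2.1, 8.6]
gripper_width: 0.0115
```

```bash
python3 - <<'E'
from h import *
R,p,s=st(); print(p.round(4),s["ft_force"].round(1),s["ft_torque"].round(2),inbay(R,p))
E
```

```text
[0.5301 0.2604 0.0655] [-4.8 -2.1  8.6] [-0.44  0.89 -0.01] (array([-85.8,   0.3,  49.9]), array([ 0.2,  0.3, 49.9]), array([ 0.   , -0.   , -0.001]))
```

Call:
{"name": "apply_moves", "arguments": {"jaw": [0.012,0.016,0.022,0.03,0.036,0.036,0.036,0.036], "slide": [[0,0,-0.0005],[0,0,0],[0,0,0],[0,0,0],[0,0,0],[0,0,0],[0,0,-0.004],[0,0,-0.01]], "angular": [[0,0,0],[0,0,0],[0,0,0],[0,0,0],[0,0,0],[0,0,0],[0,0,0],[0,0,0]]}}

```text
clock: 24.05
position: [0.5297, 0.2602, 0.0789]
ee_rot: [[0.11, 0.994, -0.001], [0.994, -0.11, -0.001], [-0.002, -0.001, -1.0]]
ft_force: [-0.2, -1.1, 0.7]
gripper_width: 0.0361
```

Call:
{"name": "apply_moves", "arguments": {"jaw": [0.036,0.036,0.036,0.036,0.036,0.036,0.036,0.036], "slide": [[0,0,-0.02],[0,0,-0.03],[0,0,-0.03],[0,0,-0.03],[-0.03,0,-0.02],[-0.04,0,0],[-0.04,0,0],[-0.04,0,0]], "angular": [[0,0,0],[0,0,0],[0,0,0],[0,0,0],[0,0,0],[0,0,0],[0,0,0],[0,0,0]]}}

```text
clock: 24.85
position: [0.5131, 0.1102, 0.2104]
ee_rot: [[0.11, 0.994, 0.001], [0.994, -0.11, -0.001], [-0.001, 0.001, -1.0]]
ft_force: [0.5, -0.1, 1.1]
gripper_width: 0.0361
```

Call:
{"name": "apply_moves", "arguments": {"jaw": [0.036,0.036,0.036,0.036,0.036,0.036,0.036,0.036], "slide": [[-0.03,0,0],[-0.03,0,0],[-0.02,0,0],[0,0,0],[0,0,0],[0,0,0],[0,0,0],[0,0,0]], "angular": [[0,0,0],[0,0,0],[0,0,0],[0,0,0],[0,0,0],[0,0,0],[0,0,0],[0,0,0]]}}

```text
clock: 25.65
position: [0.5047, 0.0325, 0.2093]
ee_rot: [[0.109, 0.994, -0.0], [0.994, -0.109, -0.001], [-0.001, -0.0, -1.0]]
ft_force: [0.2, 0.0, -0.3]
gripper_width: 0.0358
```

```bash
python3 - <<'E'
from h import *
R,p,s=st(); print(s["clock"],p.round(4),s["ft_force"].round(1),s["dq"].round(3))
c=pose(0,0,0,-.1106)[0]; o=np.array([.505,.2635,.05])+c@[.0002,.0003,0]
for n,w,f in(("side",(270,385,265,345),6),("top",(180,250,205,320),5)):
    im=arm.camera(n)[:,:,::-1].copy(); cv2.imwrite(f"pics/{n}11.png",im)
    overlay(n,im,[((c,o),COV[::2],(0,0,255))],w,f,f"pics/p11_{n}.png")
    overlay(n,im,[],w,f,f"pics/q11_{n}.png")
a=[cv2.imread(f"pics/{x}11_top.png") for x in "pq"]; cv2.imwrite("pics/r11.png",np.hstack(a))
E
```

```text
25.65 [0.5047 0.0325 0.2093] [ 0.2  0.  -0.3] [-0.005 -0.002  0.003 -0.002  0.001 -0.002]
```

View pics/p11_side.png

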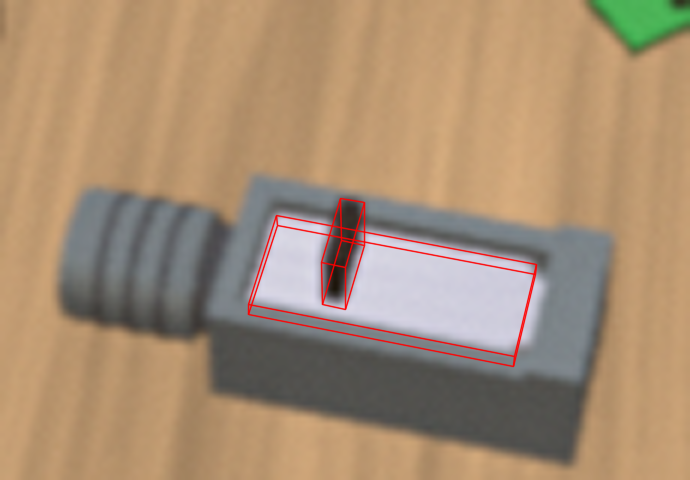

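View pics/r11.png

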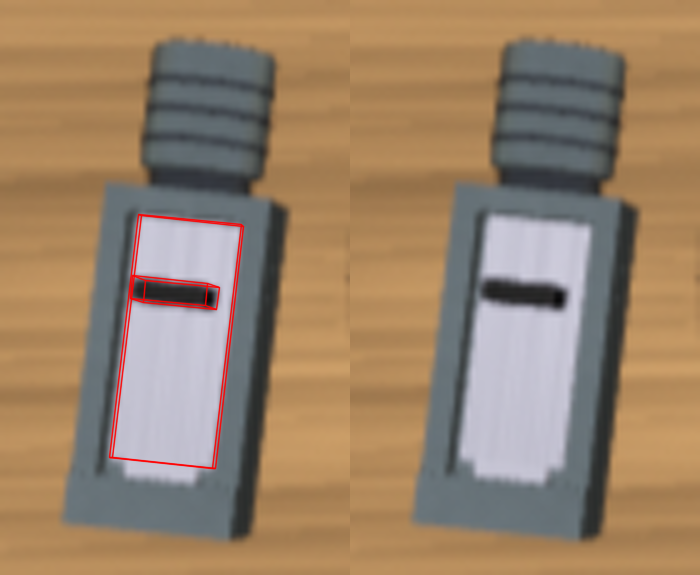

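View pics/side11.png

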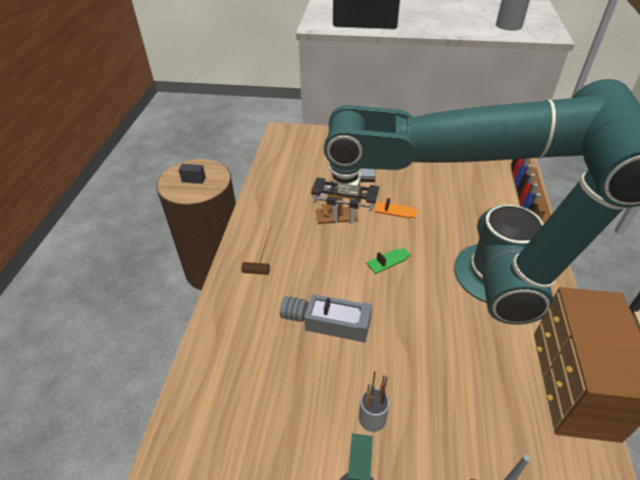

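```bash
python3 - <<'E'
from h import *
for n,ws in(("top",{"pot":(75,135,300,345),"mallet":(265,365,150,195),"block":(462,510,260,305)}),("side",{"pot":(350,400,365,435),"mallet":(235,280,215,280)})):
    a=cv2.imread(f"pics/{n}0.png").astype(int);b=cv2.imread(f"pics/{n}11.png").astype(int)
    for k,(x0,x1,y0,y1) in ws.items(): print(n,k,abs(a-b)[y0:y1,x0:x1].mean().round(2),abs(a-b)[y0:y1,x0:x1].max())
arm.sign_off()
E
```

```text
top pot 3.78 8
top mallet 4.31 8
top block 4.72 7
side pot 1.43 6
side mallet 1.44 7
the job is handed in; nothing more can be done
```

The cover is home in the filter bay, and the job was handed in at about 25.8 s. I took the cover off the easel by its long edges, laid it flat on the bench with the grip bar up, and let go. I then gripped it by the bar, hooked the tongue under the lip at about 13° and swung the other end down, holding it all the way. It touched the ledge at about 9 N, and I let go and moved the arm clear.

**Last checks:**
- **Fit:** At release the cover was level, within about 0.3 mm of its seat by my bay estimate, at a height of 49.9 mm against a nominal 50 mm. Both cameras show the plate down inside the recess and the tongue running under the lip.
- **Bystanders:** The pot, mallet and block areas match the first pictures, with differences of at most 8 of 255 grey levels (the block was compared in the top view only).
- **Robot:** The arm was at rest and touching nothing.

**Not quite clean:**
- **Side force:** On the first lowering into the bay the wrist sensor read 3 N, with the cover about 1.9 mm off centre, so it may have brushed the side wall. I shifted it sideways and the reading cleared.
- **Side view:** The model outline sits about 1 pixel (roughly 2 mm) off the picture in the side view. That is within the stated calibration accuracy.

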